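# Feel the plate gap of a casting stand with a taper gauge

## Task

Lay the flat retaining bar across the two notched posts of the casting stand, in front of its hinged plate, so that it lies fully down in both notches, and let go of it. Then lift the taper gauge out of its holder and slide its blade, tip first and upright, down between the two upright plates until it drags snugly on both, without forcing it. Finish while still holding the gauge there, by its handle, still and at that depth, and leave the other things on the table alone.

Things in the scene. Friction and masses are not known exactly. Their poses are not given: they have to be found in the camera images.
- stand: The casting stand: white base 130 x 220 mm, 10 high, fixed to the table; on it a grey carriage with two upright aluminium plates and, before them, two grey notched posts. Origin under the plates' gap; x from front to rear, y along the plates, z up. The carriage floats: it gives up to 5 mm along x against about 1 N, so it centres itself on what is put in.
- seat (a point): Seat of the bar: middle between the flat floors of the two notches, 85 mm above the table; x front to rear, y along the plates. The posts stand 87 mm to each side (+y, -y), 22 wide; each notch is open at the top, 42.5 long in x, its cheeks 42 high, their tops bevelled (7 outward over the top 14).
- gap_mouth (a point): Middle of the mouth of the gap between the plates, level with their top edges, 112 mm above the table; axes as the seat, which lies 34 in front and 27 lower. The gap runs along y (plates 130 wide), is 88 deep and 4.5 to 6.5 wide in x, differently set each time; its front face lies 2.75 in front of this point. Inner top edges bevelled, 6 outward over the top 10.
- front_plate: Front plate (aluminium, 130 x 10 x 89 mm), origin on the hinge at its foot. A weak spring (1 N at its top) holds it shut: until the bar lies in the notches before it, it swings away forward and nothing can be felt; then the bar backs it up after it has given 1 to 3 mm.
- rear_plate: Rear plate (aluminium, 130 x 10 x 89 mm), firmly set; its origin is that of the carriage, not a point of the plate.
- bar_grip (a point): Centre of the upright black grip tab (14 in x, 24 in y, 45 mm high) in the middle of the retaining bar, a flat steel bar 40 (x) x 200 (y) x 12 (z) mm, 0.3 kg, lying flat, tab up. The bar's underside is 34.5 below this point, the tab's foot 22.5 below. x across the bar, y along it, z up; the same either way round.
- bar: The retaining bar; origin at the centre of its underside, axes as bar_grip.
- gauge_grip (a point): Centre of the black handle (20 in x, 32 in y, 45 mm high) of the taper gauge, 0.12 kg. Below it a steel blade, 22 wide (y), 80 long, tapers in thickness (x) from 11 at the handle to 3 at the tip, which is 102.5 below this point; z points from tip to handle. It begins upright, blade down, in its holder.
- gauge: The taper gauge; origin at the tip of its blade. In the gap it wedges with the tip 35 to 75 mm below the plates' tops; a downward push of about 10 to 20 N seats it snugly on both plates. It must still bear on both at the end; over 45 N on a plate is forcing it.
- holder: Holder of the gauge: white block 46 x 50, 90 mm high, on a foot 70 x 70, fixed to the table; the blade hangs loosely (1.5 clear) in its pocket, the handle rests on the rim. Origin at the centre of its underside. The gauge lifts straight up, 80 mm.
- petri_dish: Bystander, to be left alone: a round shallow dish 60 x 17; origin at the centre of its underside.
- vial_1: Bystander, to be left alone: a small vial with white cap 21 x 48; origin at the centre of its underside.
- tape_roll: Bystander, to be left alone: a roll of tape 64 x 19, lying flat; origin at the centre of its underside.
- beaker: Bystander, to be left alone: a clear beaker 54 x 68; origin at the centre of its underside.
- timer: Bystander, to be left alone: a bench timer 62 x 66 x 19; origin at the centre of its underside.
- pen_2: Bystander, to be left alone: a pen 135 long; origin at the centre of its underside.

How it is judged:
By the outcome, as a careful person would: the job done as asked, in the order asked, and still so for the second after the job is handed in, while the arm keeps its last pose, push and grip.
It also fails if it takes over 72 s, if anything falls off the work surface, if the arm or the gripper's body presses on something with over 40 N, if the wrist force passes 120 N, or if a joint passes its speed limit or range.

## Robot

A 6-joint arm with a two-finger parallel gripper is mounted at the origin on a cart in front of the work surface, level with it; the furniture and walls round the work are solid. World frame = base frame: x ahead of the robot, y to its left, z up, the work surface at z = 0. Lengths are in mm, angles in rad, forces in N, time in s.
With the tool pointing down it reaches from about 350 to 975 mm from the base axis. Payload 7.1 kg.
Tool frame: the origin (TCP) lies at the very end of the fingers, on their centre line; the grasp point (between the pads) lies 19 mm behind it; z points along the fingers, y is the direction in which the jaws open and shut (so a half turn about z gives the same grasp; the last joint's range is limited). The gripper opens to 88 mm and grips with 3 to 60 N. Pads are 20 mm wide; open, the fingers measure 115 mm over their backs; the gripper's body (75 mm by 178 mm) begins 61 mm behind the grasp point.
Start: joints at [1.2, 0.423, 1.63, -0, 1.089, -0.019], TCP at [215.335, 586.716, 222.675] pointing down, gripper open.
Joint ranges: [-3, 3], [-0.9, 2.11], [0.09, 2.58], [-1.31, 4.45], [0.11, 2.69], [-2.54, 2.54]. Speed limits (rad/s): [2.39, 2.39, 3.01, 3.14, 3.14, 3.14].

## Interface

Orientations are given as a rotation vector (axis times angle).
In Python, from cell import r gives the robot as it stands. The module is installed in compiled form; this text tells all that it offers.
- The arm moves only by the shell command python3 -m jog 'ROWS' [FORCE]. ROWS is text: rows parted by semicolons, each of 7 numbers parted by spaces: the turn, a rotation vector about the tool's x, y, z in degrees, then the shift along the tool's x, y, z in mm, then the finger opening in mm, from 0 to 87.8. In form: wx wy wz x y z fingers; .... A call has 1 to 10 rows; each row shifts and turns the commanded pose from where the row before left it, along the tool's axes as they then stand; what a row does not reach is not made up. A row lasts 1/12 s, in which the tool goes at most 41.7 mm and 7.16 degrees, less where a joint would pass 70% of its speed; a pose out of reach is approached as far as the arm can. A call is refused whole if a number of a shift passes 41.7 or a number of a turn 7.16, either way. A call with a gripper value outside its range is refused whole. The fingers move at their own pace and stop on an object; FORCE is the grip in N (left out, the last holds). Time passes only in rows, so rows that do not move let the fingers close. It gives the time, the measured TCP pose, the force and the opening at its end, in the units of the state.
- r.get_state(): the state, without advancing time (a new reading comes with each control period).
- r.capture(name): name is "scene" or "top" or "wrist"; returns a dict with "pixels" (480x640x3 uint8, red, green, blue), "camera_matrix" (3x3 intrinsics, pixels), "xyz" and "orientation" of the camera in the world. Camera axes: x right, y down, z forward; pixel columns grow to the right and rows downward; lengths in mm; the calibration is good to about 2 mm. The wrist camera is an equidistant fisheye: a pixel r from the principal point sees the ray r / f radians off the axis. A picture is of the moment at which its call begins. There is no depth.
- r.finish_job(): hands the job in, once; it reports no verdict.
The state is a dict: "t": time; "qpos": joint angles; "dq": joint speeds; "effort": joint torques, N m; "eef_pos": TCP position; "tcp_rot": TCP orientation; "ft_force": force on the tool from outside, world axes, zero at the start; "moment": the same for the moment, N m; "opening": finger opening in mm.
Only numpy, scipy, OpenCV 4.12 (cv2) and the standard library are available. Lean on these libraries where they do the work, as an engineer would, in place of code of your own. Each camera call takes 0.05 s, during which the arm holds its last target.

## Working session

There is one attempt and no reset: what is moved stays moved. The work goes in short steps, Python scripts to look and compute and a shell command to move; the robot and the scene stay as the last step left them, time stands still between calls to the robot, and variables do not carry over. Pictures are saved under pics/ and viewed, and the job is handed in when it is done.

```bash
mkdir -p pics; ls
python3 - <<'E'
from cell import r
import cv2
print(r.get_state())
for n in ("scene","top","wrist"):
    c=r.capture(n)
    cv2.imwrite(f"pics/{n}0.png",c["pixels"][:,:,::-1])
    print(n,c["camera_matrix"],c["xyz"],c["orientation"])
E
```

```text
pics
{'t': 0.0, 'qpos': array([ 1.20002036e+00,  4.23824835e-01,  1.63069188e+00, -2.66229108e-06,
        1.08859410e+00, -1.89940818e-02]), 'dq': array([-0.0006955 , -0.00015828, -0.00025686, -0.00040824,  0.00154491,
        0.00091437]), 'effort': array([-2.08201105e-03, -5.44632339e+01, -2.73657650e+01,  6.40628370e-02,
        2.28074152e-02, -1.55319681e-04]), 'eef_pos': array([215.12798509, 586.21533213, 221.91095222]), 'tcp_rot': array([-5.49679752e-01, -3.09283341e+00,  2.34007399e-03]), 'ft_force': array([-0.20721067, -0.07049128,  0.75855031]), 'moment': array([-0.06424289,  0.00652691,  0.0020097 ]), 'opening': 87.99058346440137}
scene [[477.89050941   0.         321.46071862]
 [  0.         477.89050941 243.0519232 ]
 [  0.           0.           1.        ]] [  86.32038494 -553.03656824  965.2637152 ] [-2.33337376  0.71667296 -0.28314209]
top [[443.01754893   0.         313.68979374]
 [  0.         443.01754893 236.01256008]
 [  0.           0.           1.        ]] [ 349.4714836   113.25390327 1145.29904144] [-2.18483905  2.11855459 -0.18782287]
wrist [[371.64829954   0.         319.55890833]
 [  0.         371.64829954 243.83553303]
 [  0.           0.           1.        ]] [154.36083829 608.94110667 383.84437576] [2.40376195 1.67834305 0.20688255]
```

View pics/scene0.png

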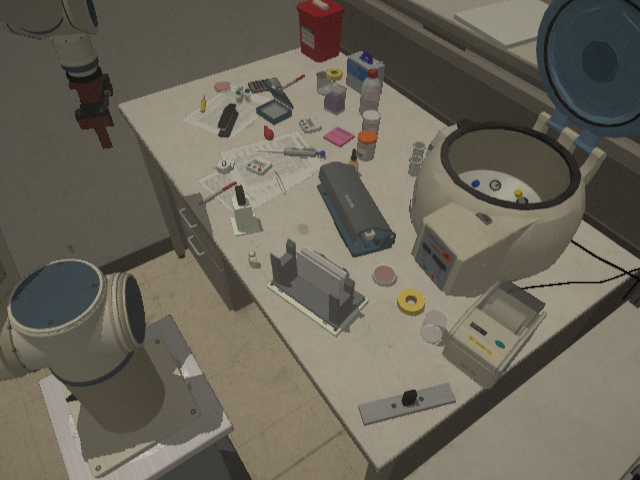

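View pics/top0.png

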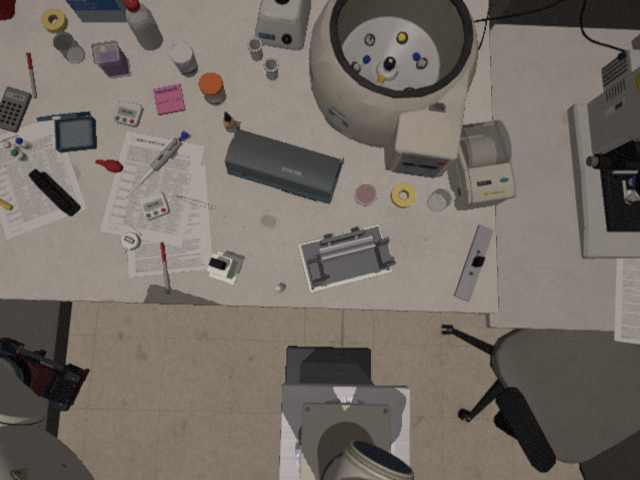

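View pics/wrist0.png

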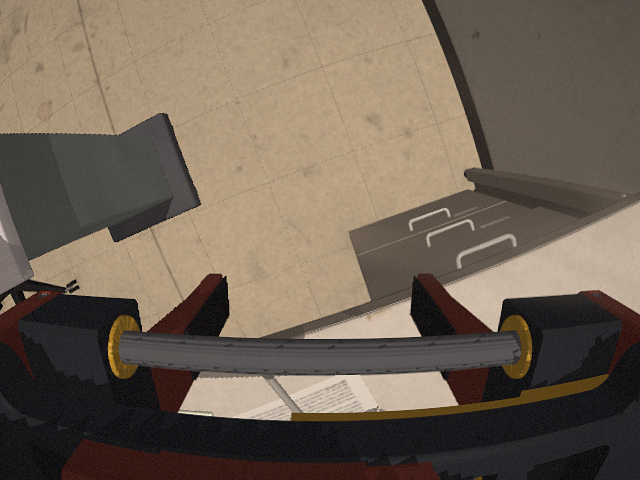

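The top view shows the bar at about (473,263) with its tab at (479,262), the stand at (347,257) and the gauge in its holder at (222,266). In the scene view they are at (408,403), (315,285) and (242,208). I'll zoom in on these.

```bash
cat > h.py <<'E'
import numpy as np, cv2
from scipy.spatial.transform import Rotation as R
def ray(c,u,v):
    K=c["camera_matrix"]; d=np.array([(u-K[0,2])/K[0,0],(v-K[1,2])/K[1,1],1.])
    return np.array(c["xyz"]),R.from_rotvec(c["orientation"]).apply(d)
def wray(c,u,v):
    K=c["camera_matrix"]; dx,dy=u-K[0,2],v-K[1,2]; rr=np.hypot(dx,dy); th=rr/K[0,0]
    d=np.array([np.sin(th)*dx/rr,np.sin(th)*dy/rr,np.cos(th)]) if rr>0 else np.array([0,0,1.])
    return np.array(c["xyz"]),R.from_rotvec(c["orientation"]).apply(d)
def onz(rd,z):
    o,d=rd; return o+d*(z-o[2])/d[2]
def tri(a,b):
    (o1,d1),(o2,d2)=a,b
    A=np.stack([d1,-d2],1); s=np.linalg.lstsq(A,o2-o1,rcond=None)[0]
    p,q=o1+d1*s[0],o2+d2*s[1]; return (p+q)/2,np.linalg.norm(p-q)
def proj(c,p):
    K=c["camera_matrix"]; q=R.from_rotvec(c["orientation"]).inv().apply(np.array(p)-c["xyz"]); return (K@(q/q[2]))[:2]
def wproj(c,p):
    K=c["camera_matrix"]; q=R.from_rotvec(c["orientation"]).inv().apply(np.array(p)-c["xyz"])
    th=np.arctan2(np.hypot(q[0],q[1]),q[2]); h=np.hypot(q[0],q[1]); return np.array([K[0,2]+K[0,0]*th*q[0]/h,K[1,2]+K[0,0]*th*q[1]/h])
E
python3 - <<'E'
import cv2,numpy as np
t=cv2.imread("pics/top0.png"); s=cv2.imread("pics/scene0.png")
def z(im,x,y,w,h,k): return cv2.resize(im[y:y+h,x:x+w],None,fx=k,fy=k,interpolation=cv2.INTER_CUBIC)
cv2.imwrite("pics/z1.png",z(t,292,215,110,85,7)[:590,:790])
cv2.imwrite("pics/z2.png",np.hstack([z(t,445,215,60,95,6),z(t,200,240,60,50,6).copy() if 0 else cv2.copyMakeBorder(z(t,200,240,60,50,6),0,270,0,0,cv2.BORDER_CONSTANT)]))
cv2.imwrite("pics/z3.png",z(s,260,230,120,110,6)[:600,:790])
cv2.imwrite("pics/z4.png",np.hstack([z(s,350,375,110,60,5),cv2.copyMakeBorder(z(s,220,175,45,60,5),0,0,0,0,cv2.BORDER_CONSTANT)]))
E
```

```text
(no output)
```

View pics/z1.png

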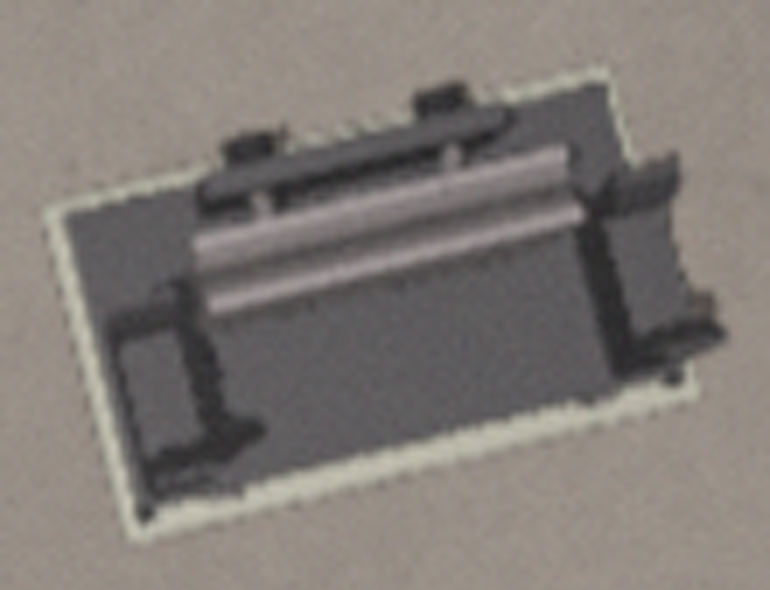

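View pics/z2.png

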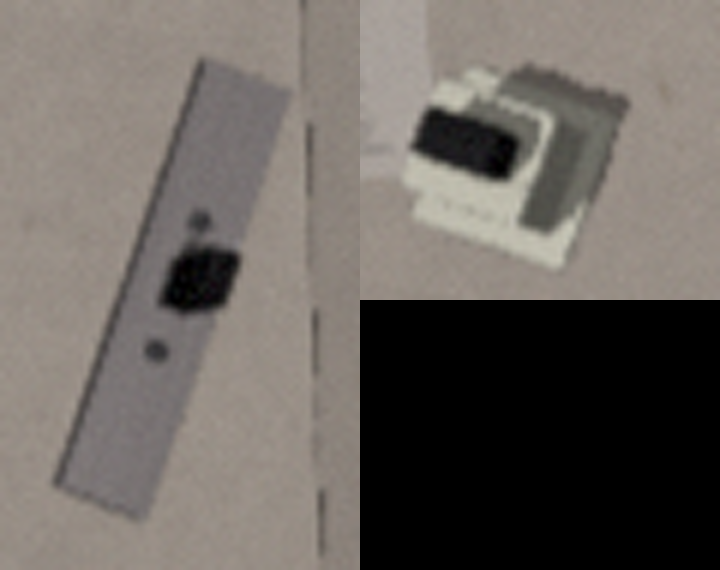

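View pics/z3.png

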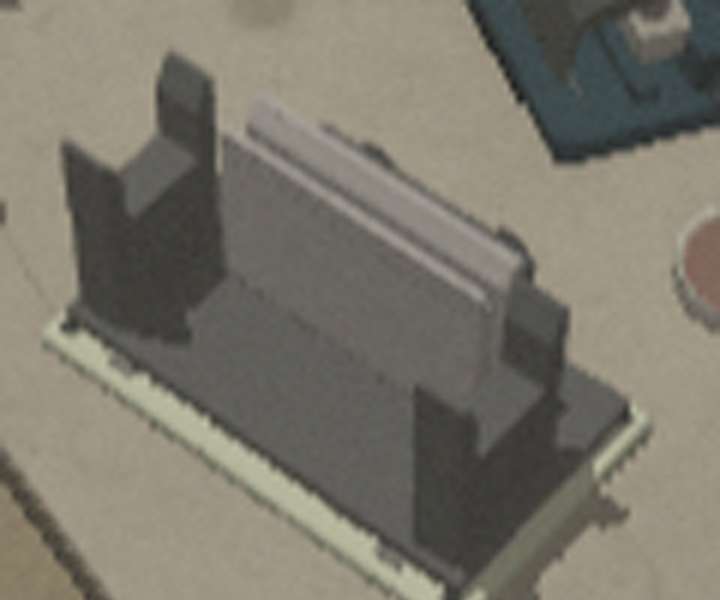

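View pics/z4.png

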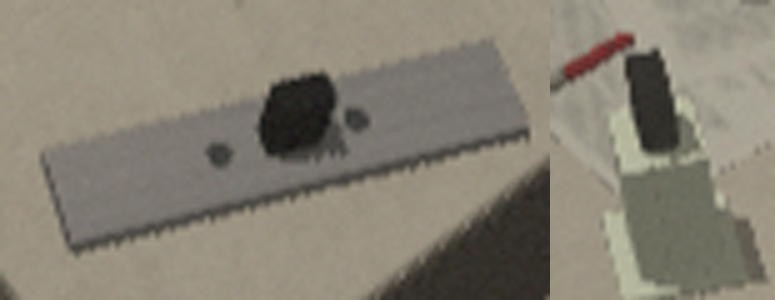

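```bash
cat > m1.py <<'E'
from cell import r
from h import *
t=r.capture("top"); s=r.capture("scene")
def px(x,y,k,ox,oy): return (x+.5)/k-.5+ox,(y+.5)/k-.5+oy
def show(n,c,pts,k,ox,oy,z):
    P=np.array([onz(ray(c,*px(x,y,k,ox,oy)),z) for x,y in pts]); print(n); print(P.round(1),'mean',P.mean(0).round(1))
    for i in range(len(P)):
        d=P[(i+1)%len(P)]-P[i]; print('  len %.1f ang %.1f'%(np.linalg.norm(d[:2]),np.degrees(np.arctan2(d[1],d[0]))))
show("base top",t,[(47,212),(608,70),(697,398),(138,538)],7,292,215,10)
show("front plate top",t,[(200,290),(583,213)],7,292,215,112)
show("rear plate top",t,[(195,243),(568,150)],7,292,215,112)
show("bar top",t,[(207,62),(292,93),(145,520),(62,487)],6,445,215,12)
show("bar top S",s,[(42,155),(492,40),(530,130),(70,247)],5,350,375,12)
show("gauge handle top",t,[(425,108),(518,135),(505,182),(412,155)],6,140,240,137)
show("holder rim T",t,[],6,140,240,90) if 0 else None
show("front plate top S",s,[(222,135),(490,302)],6,260,230,112)
show("tab S top",s,[(262,97),(320,73),(335,98),(290,120)],5,350,375,57)
show("tab T top",t,[(190,250),(240,250),(228,300),(178,306)],6,445,215,57)
E
python3 m1.py
```

```text
base top
[[ 500.   130.3   10. ]
 [ 560.2  -77.1   10. ]
 [ 438.8 -110.7   10. ]
 [ 381.6   93.1   10. ]] mean [470.1   8.9  10. ]
  len 215.9 ang -73.8
  len 126.0 ang -164.5
  len 211.7 ang 105.7
  len 124.1 ang 17.4
front plate top
[[461.8  76.6 112. ]
 [491.9 -51.9 112. ]] mean [476.9  12.4 112. ]
  len 132.0 ang -76.8
  len 132.0 ang 103.2
rear plate top
[[477.6  78.7 112. ]
 [513.3 -46.6 112. ]] mean [495.4  16.1 112. ]
  len 130.3 ang -74.1
  len 130.3 ang 105.9
bar top
[[ 567.7 -341.6   12. ]
 [ 555.2 -378.7   12. ]
 [ 368.6 -309.4   12. ]
 [ 381.5 -274.1   12. ]] mean [ 468.2 -326.    12. ]
  len 39.1 ang -108.7
  len 199.0 ang 159.6
  len 37.6 ang 70.0
  len 198.0 ang -19.9
bar top S
[[ 378.9 -274.2   12. ]
 [ 567.2 -341.4   12. ]
 [ 552.3 -378.9   12. ]
 [ 365.4 -310.4   12. ]] mean [ 465.9 -326.2   12. ]
  len 199.9 ang -19.7
  len 40.3 ang -111.7
  len 199.1 ang 159.9
  len 38.7 ang 69.5
gauge handle top
[[447.6 326.9 137. ]
 [438.4 291.2 137. ]
 [420.5 295.1 137. ]
 [429.6 330.7 137. ]] mean [434. 311. 137.]
  len 36.8 ang -104.4
  len 18.3 ang 167.9
  len 36.7 ang 75.6
  len 18.3 ang -11.8
front plate top S
[[452.1  70.1 112. ]
 [491.2 -53.9 112. ]] mean [471.6   8.1 112. ]
  len 130.0 ang -72.5
  len 130.0 ang 107.5
tab S top
[[ 451.7 -317.6   57. ]
 [ 477.5 -323.    57. ]
 [ 475.4 -334.1   57. ]
 [ 454.6 -331.    57. ]] mean [ 464.8 -326.4   57. ]
  len 26.3 ang -11.8
  len 11.4 ang -100.3
  len 21.0 ang 171.3
  len 13.7 ang 102.4
tab T top
[[ 479.4 -314.2   57. ]
 [ 480.1 -335.2   57. ]
 [ 459.1 -329.5   57. ]
 [ 455.9 -308.6   57. ]] mean [ 468.6 -321.9   57. ]
  len 21.0 ang -88.2
  len 21.7 ang 165.0
  len 21.2 ang 98.5
  len 24.1 ang -13.5
```

```bash
cat > nx.py <<'E'
# usage: nx.py x y z [yaw of tool y, deg]: remaining shift in tool axes from the measured pose
import sys; from cell import r; from h import *
s=r.get_state(); M=R.from_rotvec(s["tcp_rot"]); m=M.as_matrix()
a=[float(v) for v in sys.argv[1:]]
yy=np.degrees(np.arctan2(m[1,1],m[0,1]))
print('t %.2f tcp %s yaw_y %.2f tilt %s op %.1f F %s'%(s['t'],s['eef_pos'].round(1),yy,m[2].round(3),s['opening'],s['ft_force'].round(1)),'q',s['qpos'].round(2))
if len(a)>=3: print('shift tool', M.inv().apply(np.array(a[:3])-s['eef_pos']).round(1))
if len(a)>3:
    d=(a[3]-yy+180)%360-180; c=R.from_euler('z',d,degrees=True); 
    ya=np.radians(a[3]); T=np.array([[-np.sin(ya),np.cos(ya),0],[np.cos(ya),np.sin(ya),0],[0,0,-1]]).T
    print('turn rotvec tool deg',np.degrees((M.inv()*R.from_matrix(T)).as_rotvec()).round(2),'shift after turn',(T.T@(np.array(a[:3])-s['eef_pos'])).round(1))
E
python3 nx.py 385 336 250; python3 nx.py 467 -326 250 -20
```

```text
t 0.25 tcp [215.3 586.5 222.3] yaw_y 69.84 tilt [ 0.    -0.001 -1.   ] op 87.8 F [ 0.3 -0.3 -0.4] q [ 1.2   0.42  1.63 -0.    1.09 -0.02]
shift tool [-245.7 -176.7  -27.6]
t 0.25 tcp [215.3 586.5 222.3] yaw_y 69.84 tilt [ 0.    -0.001 -1.   ] op 87.8 F [ 0.3 -0.3 -0.4] q [ 1.2   0.42  1.63 -0.    1.09 -0.02]
shift tool [-550.8 -769.9  -27.1]
turn rotvec tool deg [-3.000e-02  3.000e-02  8.984e+01] shift after turn [-771.3  548.7  -27.7]
```

```bash
python3 -m jog '0 0 0 -15 -11 -2 87;0 0 0 -30.7 -22.1 -3.5 87;0 0 0 -30.7 -22.1 -3.5 87;0 0 0 -30.7 -22.1 -3.5 87;0 0 0 -30.7 -22.1 -3.5 87;0 0 0 -30.7 -22.1 -3.5 87;0 0 0 -30.7 -22.1 -3.5 87;0 0 0 -30.7 -22.1 -3.5 87;0 0 0 -18 -34 -1.5 87;0 0 0 -18 -34 0 87'
python3 -m jog '0 0 0 -18 -34 0 87;0 0 0 -18 -34 0 87;0 0 0 -18 -34 0 87;0 0 0 -18 -34 0 87;0 0 0 -18 -34 0 87;0 0 0 -18 -34 0 87;0 0 0 -18 -34 0 87;0 0 0 -18 -34 0 87;0 0 0 -18 -34 0 87;0 0 0 -18 -34 0 87'
python3 nx.py 467 -326 250 -20
```

```text
t: 1.08
eef_pos: [385.2, 273.4, 251.1]
tcp_rot: [0.55, 3.092, 0.001]
ft_force: [0.8, 0.3, 0.3]
opening: 86.9
t: 1.92
eef_pos: [435.3, -108.0, 250.9]
tcp_rot: [0.55, 3.093, -0.0]
ft_force: [1.1, 0.2, 0.3]
opening: 87.2
t 1.92 tcp [ 435.3 -108.   250.9] yaw_y 69.82 tilt [-0. -0. -1.] op 87.2 F [1.1 0.2 0.3] q [-0.27  0.12  1.98 -0.    1.04 -1.49]
shift tool [-105.  -193.7    1. ]
turn rotvec tool deg [1.000e-02 3.000e-02 8.982e+01] shift after turn [-194.   104.4    0.9]
```

```bash
python3 -m jog '0 0 7 0 0 0 87;0 0 7 0 0 0 87;0 0 7 0 0 0 87;0 0 7 0 0 0 87;0 0 7 0 0 0 87;0 0 7 0 0 0 87;0 0 7 0 0 0 87;0 0 7 0 0 0 87;0 0 7 0 0 0 87;0 0 7 0 0 0 87'
python3 -m jog '0 0 7 0 0 0 87;0 0 7 0 0 0 87;0 0 5.8 0 0 0 87;0 0 0 -32 14 0 87;0 0 0 -32 14 0 87;0 0 0 -32 14 0 87;0 0 0 -32 14 0 87;0 0 0 -30 14 0 87'
python3 nx.py 467 -326 250 -20
```

```text
t: 2.75
eef_pos: [435.4, -106.0, 250.7]
tcp_rot: [-2.231, -2.211, 0.0]
ft_force: [0.4, 0.1, -0.0]
opening: 86.9
t: 3.42
eef_pos: [447.0, -280.0, 250.9]
tcp_rot: [2.573, 1.802, -0.0]
ft_force: [0.6, 0.1, 0.5]
opening: 86.9
t 3.42 tcp [ 447.  -280.   250.9] yaw_y -19.97 tilt [-0.  0. -1.] op 86.9 F [0.6 0.1 0.5] q [-0.58  0.25  1.82 -0.    1.08 -0.23]
shift tool [-36.4  34.5   0.9]
turn rotvec tool deg [0.   0.02 0.03] shift after turn [-36.4  34.6   0.9]
```

```bash
python3 -m jog '0 0 0 -18 17 0 87;0 0 0 -18 17 0 87;0 0 0 0 0 0 87;0 0 0 0 0 0 87'
python3 nx.py 467 -326 250 -20
python3 - <<'E'
from cell import r
import cv2
c=r.capture("wrist"); cv2.imwrite("pics/w1.png",c["pixels"][:,:,::-1])
E
```

```text
t: 3.75
eef_pos: [466.9, -324.4, 250.4]
tcp_rot: [-2.574, -1.8, 0.0]
ft_force: [-0.5, -1.2, 0.6]
opening: 87.6
t 3.75 tcp [ 466.9 -324.4  250.4] yaw_y -20.06 tilt [ 0.    -0.001 -1.   ] op 87.6 F [-0.5 -1.2  0.6] q [-0.63  0.31  1.73 -0.    1.1  -0.28]
shift tool [-1.5  0.6  0.4]
turn rotvec tool deg [-0.04 -0.   -0.06] shift after turn [-1.5  0.6  0.4]
```

View pics/w1.png

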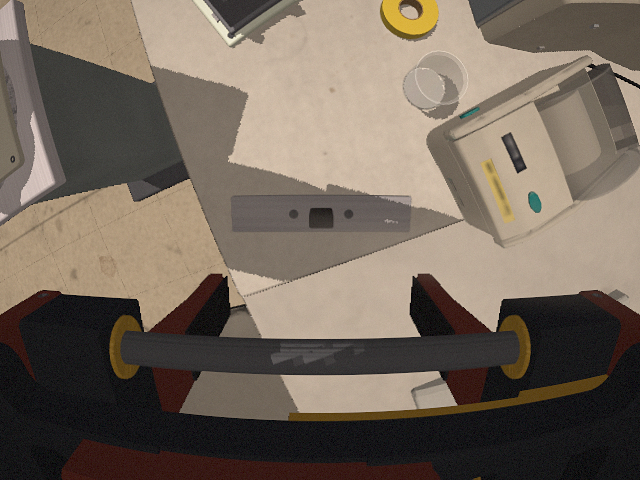

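The wrist view shows the bar lying level in the image, with corners near (232,196), (411,195), (411,231) and (232,232). The tab is at about (308–333, 207–228).

Run:
```python
from cell import r
from h import *
c=r.capture("wrist")
P=np.array([onz(wray(c,*p),12) for p in [(231.5,196.5),(411,195),(411,231.5),(231.5,232)]])
print(P.round(1),P.mean(0).round(1),[np.linalg.norm(P[i]-P[(i+1)%4]).round(1) for i in range(4)])
d=P[1]+P[2]-P[0]-P[3]; print(np.degrees(np.arctan2(d[1],d[0])))
print('proj tab', [wproj(c,P.mean(0)+np.array([0,0,dz])).round(1) for dz in (0,45)])
im=c["pixels"][:,:,::-1]; cv2.imwrite("pics/w1z.png",cv2.resize(im[180:250,220:425],None,fx=3.8,fy=3.8,interpolation=cv2.INTER_CUBIC))
```

```text
[[ 383.3 -272.    12. ]
 [ 569.8 -338.    12. ]
 [ 557.5 -377.4   12. ]
 [ 367.9 -309.    12. ]] [ 469.6 -324.1   12. ] [np.float64(197.8), np.float64(41.3), np.float64(201.6), np.float64(40.1)]
-19.671389187076084
proj tab [array([321.3, 213.3]), array([321.5, 220.8])]
```

View pics/w1z.png

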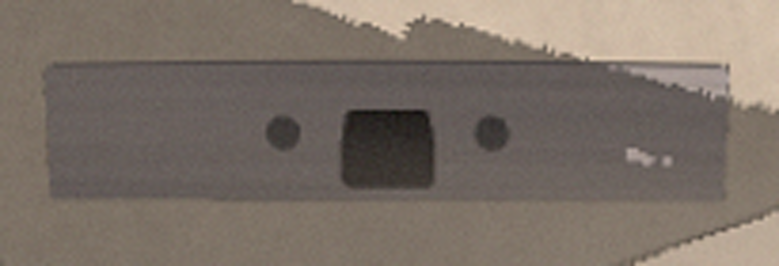

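```bash
python3 -m jog '0 0 0 0 1 25 87;0 0 0 0 0.6 38 87;0 0 0 0 0 38 87;0 0 0 0 0 38 87;0 0 0 0 0 38 70;0 0 0 0 0 30 70;0 0 0 0 0 15 70;0 0 0 0 0 5 60;0 0 0 0 0 4 60;0 0 0 0 0 0 60'; python3 nx.py 468.5 -325 17 -19.8
```

```text
t: 4.68
eef_pos: [469.4, -323.5, 20.1]
tcp_rot: [2.572, 1.804, 0.0]
ft_force: [0.2, 0.0, 0.4]
opening: 60.2
t 4.68 tcp [ 469.4 -323.5   20.1] yaw_y -19.92 tilt [-0.  0. -1.] op 60.2 F [0.2 0.  0.4] q [-0.62  0.64  1.85 -0.    0.65 -0.28]
shift tool [-1.7 -0.3  3.1]
turn rotvec tool deg [ 0.01  0.   -0.12] shift after turn [-1.7 -0.3  3.1]
```

```bash
python3 -m jog '0 0 0 -1.2 0 2.5 60;0 0 0 0 0 0 20;0 0 0 0 0 0 20;0 0 0 0 0 0 20;0 0 0 0 0 0 20;0 0 0 0 0 0 20' 45; python3 nx.py
```

```text
t: 5.18
eef_pos: [469.0, -325.2, 17.5]
tcp_rot: [2.572, 1.802, 0.0]
ft_force: [0.3, -0.7, 0.2]
opening: 30.0
t 5.18 tcp [ 469.  -325.2   17.5] yaw_y -19.96 tilt [-0.     0.001 -1.   ] op 30.0 F [ 0.3 -0.7  0.2] q [-0.63  0.65  1.85 -0.    0.65 -0.28]
```

```bash
python3 -m jog '0 0 0 0 0 0 18;0 0 0 0 0 0 18;0 0 0 0 0 0 18;0 0 0 0 0 -8 18;0 0 0 0 0 -25 18;0 0 0 0 0 -38 18;0 0 0 0 0 -38 18;0 0 0 0 0 -38 18;0 0 0 0 0 -38 18;0 0 0 0 0 -30 18'; python3 nx.py
```

```text
t: 6.02
eef_pos: [469.0, -325.0, 235.3]
tcp_rot: [2.571, 1.802, 0.001]
ft_force: [0.2, -0.4, -3.3]
opening: 23.8
t 6.02 tcp [ 469.  -325.   235.3] yaw_y -19.96 tilt [-0.     0.002 -1.   ] op 23.8 F [ 0.2 -0.4 -3.3] q [-0.63  0.33  1.74  0.    1.07 -0.28]
```

```bash
python3 nx.py 450 -110 240 -20; python3 -m jog '0 0 0 25 -8 0 18;0 0 0 35 -11.5 0 18;0 0 0 35 -11.5 -2 18;0 0 0 35 -11.5 -2 18;0 0 0 35 -11.5 0 18;0 0 0 25 -9 0 18;0 0 0 14 -5 0 18;0 0 0 0 0 0 18;0 0 0 0 0 0 18;0 0 0 0 0 0 18'; python3 nx.py;python3 - <<'E'
from cell import r
import cv2,pickle
c=r.capture("wrist"); cv2.imwrite("pics/w2.png",c["pixels"][:,:,::-1]); pickle.dump(c,open("w2.pkl","wb"))
E
```

```text
t 6.02 tcp [ 469.  -325.   235.3] yaw_y -19.96 tilt [-0.     0.002 -1.   ] op 23.8 F [ 0.2 -0.4 -3.3] q [-0.63  0.33  1.74  0.    1.07 -0.28]
shift tool [195.6 -91.3  -5. ]
turn rotvec tool deg [0.11 0.03 0.04] shift after turn [195.6 -91.4  -4.7]
t: 6.85
eef_pos: [474.6, -110.5, 236.3]
tcp_rot: [2.572, 1.803, -0.0]
ft_force: [0.3, -0.3, -3.0]
opening: 23.7
t 6.85 tcp [ 474.6 -110.5  236.3] yaw_y -19.95 tilt [-0.  0. -1.] op 23.7 F [ 0.3 -0.3 -3. ] q [-0.25  0.2   1.91 -0.    1.02  0.1 ]
```

View pics/w2.png

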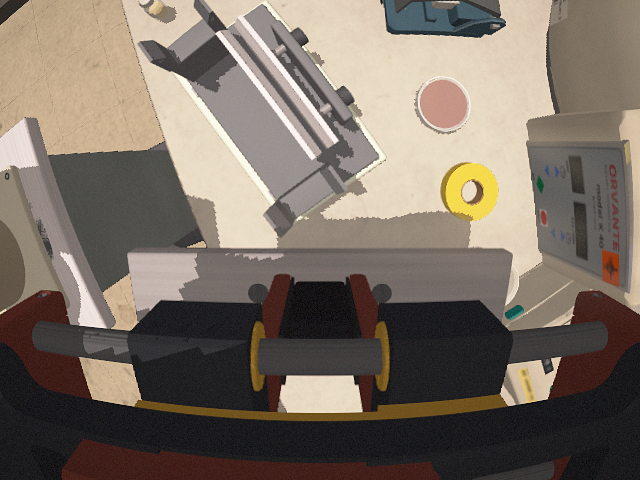

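Run:
```python
import cv2
im=cv2.imread("pics/w2.png")
cv2.imwrite("pics/w2z.png",cv2.resize(im[0:245,130:400],None,fx=2.44,fy=2.44,interpolation=cv2.INTER_CUBIC))
```

```text
(no output)
```

View pics/w2z.png

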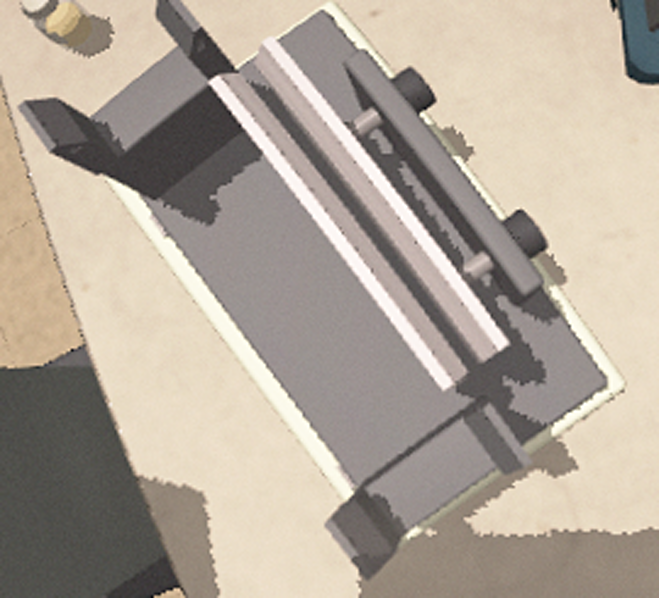

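```bash
cat > m2.py <<'E'
from h import *; import pickle
c=pickle.load(open("w2.pkl","rb"))
k=2.44
def P(x,y,z): return onz(wray(c,(x+.5)/k-.5+130,(y+.5)/k-.5),z)
f0,f1,r0,r1=P(210,83,112),P(443,390,112),P(272,38,112),P(510,345,112)
for n,a,b in(("front",f0,f1),("rear",r0,r1)):
    d=a-b; print(n,a.round(1),b.round(1),'len %.1f ang %.2f'%(np.linalg.norm(d),np.degrees(np.arctan2(d[1],d[0]))),((a+b)/2).round(1))
yaw=np.arctan2(*((f0-f1)+(r0-r1))[[1,0]])-np.pi/2
ex=np.array([np.cos(yaw),np.sin(yaw),0]); ey=np.array([-np.sin(yaw),np.cos(yaw),0])
print('yaw',np.degrees(yaw),'width',np.dot((r0+r1-f0-f1)/2,ex), 'y diff',np.dot((r0+r1-f0-f1)/2,ey))
mouth=(f0+f1)/2+12.75*ex; 
mouth=(f0+f1)/2+12.75*ex; mouth2=(r0+r1)/2-(12.75+0)*ex
print('mouth',mouth.round(1),mouth2.round(1)); seat=mouth-34*ex-[0,0,27]; print('seat',seat.round(1))
for n,dx,dy,dz in [("cheek tops near front out",-28.25,-98,42),("near rear",28.25,-98,42),("floor near front in",-21.25,-76,0),("floor near front out",-21.25,-98,0),("floor near rear in",21.25,-76,0),("floor near rear out",21.25,-98,0),("far floor front out",-21.25,98,0),("far floor rear in",21.25,76,0)]:
    u=wproj(c,seat+dx*ex+dy*ey+[0,0,dz]); print(n,((u-[130,0])*k).round(0))
# floor measured: near post
E
python3 m2.py
```

```text
front [455.4  72.4 112. ] [490.7 -51.7 112. ] len 129.0 ang 105.90 [473.   10.3 112. ]
rear [479.3  78.9 112. ] [515.2 -45.4 112. ] len 129.4 ang 106.11 [497.3  16.8 112. ]
yaw 16.001872217794645 width 25.062547371746188 y diff -0.5157512152852696
mouth [485.3  13.9 112. ] [485.   13.2 112. ]
seat [452.6   4.5  85. ]
cheek tops near front out [376. 575.]
near rear [526. 467.]
floor near front in [365. 487.]
floor near front out [403. 537.]
floor near rear in [464. 414.]
floor near rear out [501. 466.]
far floor front out [ 89. 116.]
far floor rear in [212.  82.]
```

```bash
python3 - <<'E'
from h import *; import pickle
c=pickle.load(open("w2.pkl","rb")); tcp=np.array([474.6,-110.5,236.3]); 
ya=np.radians(-19.95); T=np.array([[-np.sin(ya),np.cos(ya),0],[np.cos(ya),np.sin(ya),0],[0,0,-1]])
z=236.3-17.5+12
for p in [(129,250),(320,249),(511,249.5)]: print((T@(onz(wray(c,*p),z)-tcp)).round(1))
E
python3 nx.py 452.6 4.5 240 -74
```

```text
[ 21.  -96.2   5.5]
[21.8  1.6  5.5]
[21.3 99.4  5.5]
t 6.90 tcp [ 474.6 -110.8  236.2] yaw_y -19.99 tilt [-0.  0. -1.] op 23.6 F [-0.3 -0.2 -3.3] q [-0.25  0.2   1.91 -0.    1.02  0.1 ]
shift tool [100.9 -60.1  -3.8]
turn rotvec tool deg [1.000e-02 1.000e-02 5.401e+01] shift after turn [  10.7 -116.9   -3.8]
```

```bash
python3 -m jog '0 0 5 0 0 0 18;0 0 7 0 0 0 18;0 0 7 0 0 0 18;0 0 7 0 0 0 18;0 0 7 0 0 0 18;0 0 7 0 0 0 18;0 0 7 0 0 0 18;0 0 5 0 0 0 18;0 0 2 0 0 0 18;0 0 0 0 0 0 18'; python3 nx.py 450.8 5.7 150 -74
```

```text
t: 7.73
eef_pos: [474.5, -111.2, 236.1]
tcp_rot: [3.111, 0.434, -0.0]
ft_force: [-0.1, -0.1, -3.6]
opening: 23.9
t 7.73 tcp [ 474.5 -111.2  236.1] yaw_y -74.12 tilt [-0.  0. -1.] op 23.9 F [-0.1 -0.1 -3.6] q [-0.25  0.2   1.91 -0.    1.02  1.04]
shift tool [   9.2 -118.9   86.1]
turn rotvec tool deg [ 0.    0.01 -0.12] shift after turn [   9.4 -118.9   86.1]
```

```bash
python3 -m jog '0 0 0 2 -20 0 18;0 0 0 2.5 -30 0 18;0 0 0 2.5 -35 5 18;0 0 0 2.4 -24 20 18;0 0 0 0 -10 25 18;0 0 0 0 0 20 18;0 0 0 0 0 11 18;0 0 0 0 0 4 18;0 0 0 0 0 0 18;0 0 0 0 0 0 18'; python3 nx.py 450.8 5.7 150 -74;python3 - <<'E'
from cell import r
import cv2
c=r.capture("wrist"); cv2.imwrite("pics/w3.png",c["pixels"][:,:,::-1])
c=r.capture("scene"); cv2.imwrite("pics/s3.png",cv2.resize(c["pixels"][200:360,230:430,::-1],None,fx=3.7,fy=3.7))
E
```

```text
t: 8.57
eef_pos: [451.3, 6.4, 151.5]
tcp_rot: [3.111, 0.438, 0.001]
ft_force: [0.9, 0.5, -2.3]
opening: 23.5
t 8.57 tcp [451.3   6.4 151.5] yaw_y -73.98 tilt [ 0.  0. -1.] op 23.5 F [ 0.9  0.5 -2.3] q [-0.01  0.28  2.06 -0.    0.8   1.28]
shift tool [-0.7  0.5  1.5]
turn rotvec tool deg [ 0.01 -0.03  0.02] shift after turn [-0.7  0.5  1.5]
```

View pics/w3.png

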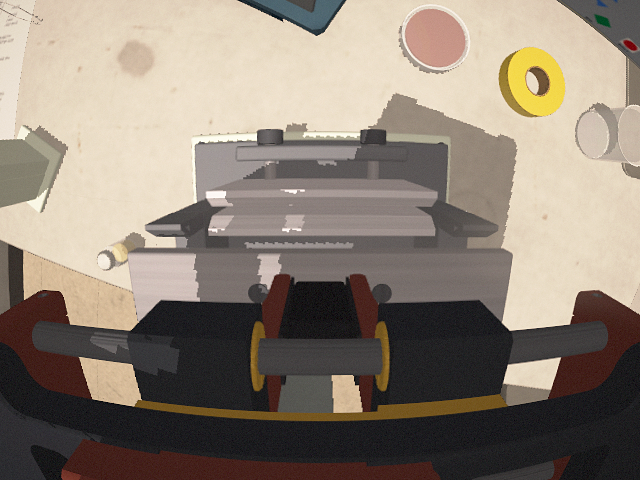

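View pics/s3.png

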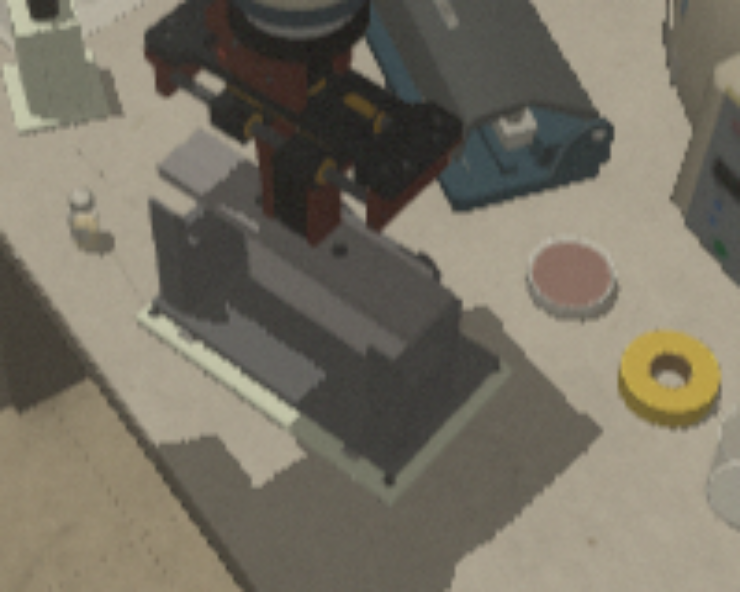

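The wrist view shows the bar (129–511) centred over the two rear cheeks (148 and 497) and parallel to the plates (rows 180–235). I'll lower it now.

```bash
python3 -m jog '0 0 0 -0.7 0.5 6 18;0 0 0 0 0 8 18;0 0 0 0 0 8 18;0 0 0 0 0 6 18;0 0 0 0 0 4 18;0 0 0 0 0 0 18'; python3 nx.py 450.8 5.7 103; python3 -m jog '0 0 0 0 0 4 18;0 0 0 0 0 4 18;0 0 0 0 0 3 18;0 0 0 0 0 0 18'; python3 nx.py 450.8 5.7 103
```

```text
t: 9.17
eef_pos: [449.5, 6.3, 118.0]
tcp_rot: [-3.111, -0.438, 0.003]
ft_force: [-0.5, 0.2, -3.7]
opening: 24.0
t 9.17 tcp [449.5   6.3 118. ] yaw_y -73.95 tilt [-0.002 -0.001 -1.   ] op 24.0 F [-0.5  0.2 -3.7] q [-0.01  0.34  2.08  0.    0.72  1.28]
shift tool [ 1.2  0.9 15. ]
t: 9.5
eef_pos: [449.8, 6.3, 107.6]
tcp_rot: [-3.111, -0.439, 0.001]
ft_force: [-0.5, 0.1, -3.0]
opening: 23.9
t 9.50 tcp [449.8   6.3 107.6] yaw_y -73.95 tilt [-0.001 -0.    -1.   ] op 23.9 F [-0.5  0.1 -3. ] q [-0.01  0.36  2.09 -0.    0.7   1.28]
shift tool [0.8 0.8 4.6]
```

```bash
python3 -m jog '0 0 0 0.5 0 2 18;0 0 0 0 0 2 18;0 0 0 0 0 1 18;0 0 0 0 0 0 18'; python3 -m jog '0 0 0 0 0 1 18;0 0 0 0 0 0 18';python3 nx.py 450.8 5.7 103
```

```text
t: 9.83
eef_pos: [450.6, 6.4, 103.0]
tcp_rot: [-3.111, -0.438, 0.0]
ft_force: [0.3, -0.4, -3.4]
opening: 23.8
t: 10.0
eef_pos: [450.9, 6.4, 102.3]
tcp_rot: [3.111, 0.438, 0.001]
ft_force: [0.1, -0.7, -2.8]
opening: 23.7
t 10.00 tcp [450.9   6.4 102.3] yaw_y -73.96 tilt [ 0.  0. -1.] op 23.7 F [ 0.1 -0.7 -2.8] q [-0.01  0.37  2.09  0.    0.68  1.28]
shift tool [-0.3  0.6 -0.7]
```

```bash
python3 -m jog '0 0 0 0 0 1 18;0 0 0 0 0 0 18';python3 -m jog '0 0 0 0 0 1 18;0 0 0 0 0 0 18';python3 nx.py 450.8 5.7 103
```

```text
t: 10.17
eef_pos: [452.0, 6.7, 102.3]
tcp_rot: [-3.111, -0.438, -0.004]
ft_force: [0.5, 2.8, 8.3]
opening: 23.8
t: 10.33
eef_pos: [453.0, 7.0, 102.3]
tcp_rot: [-3.111, -0.438, -0.008]
ft_force: [-1.8, 4.8, 19.6]
opening: 23.7
t 10.33 tcp [453.    7.  102.3] yaw_y -73.99 tilt [ 0.005  0.    -1.   ] op 23.7 F [-1.8  4.8 19.6] q [-0.01  0.37  2.08  0.    0.68  1.28]
shift tool [-2.5  0.6 -0.8]
```

The bar stops at the expected height (102.3 against about 102.5). I'll take the push off, release, lift and look.

```bash
python3 -m jog '0 0 0 0 0 -2.2 18;0 0 0 0 0 0 18;0 0 0 0 0 0 34;0 0 0 0 0 0 40;0 0 0 0 0 0 40;0 0 0 0 0 0 40;0 0 0 0 0 -5 40;0 0 0 0 0 -10 40;0 0 0 0 0 -25 40;0 0 0 0 0 -35 40'; python3 -m jog '0 0 0 0 0 -35 80;0 0 0 0 0 -25 87;0 0 0 0 0 0 87';python3 nx.py;python3 - <<'E'
from cell import r
import cv2
c=r.capture("wrist"); cv2.imwrite("pics/w4.png",c["pixels"][:,:,::-1])
c=r.capture("scene"); cv2.imwrite("pics/s4.png",cv2.resize(c["pixels"][200:360,230:430,::-1],None,fx=3.7,fy=3.7))
E
```

```text
t: 11.17
eef_pos: [448.9, 6.4, 177.1]
tcp_rot: [-3.11, -0.438, 0.008]
ft_force: [0.3, 0.1, -0.1]
opening: 39.5
t: 11.42
eef_pos: [453.8, 6.3, 243.3]
tcp_rot: [3.109, 0.438, 0.016]
ft_force: [0.8, -0.4, 0.3]
opening: 56.3
t 11.42 tcp [453.8   6.3 243.3] yaw_y -73.96 tilt [ 0.01   0.003 -1.   ] op 56.3 F [ 0.8 -0.4  0.3] q [-0.01  0.14  1.98 -0.    1.02  1.28]
```

View pics/w4.png

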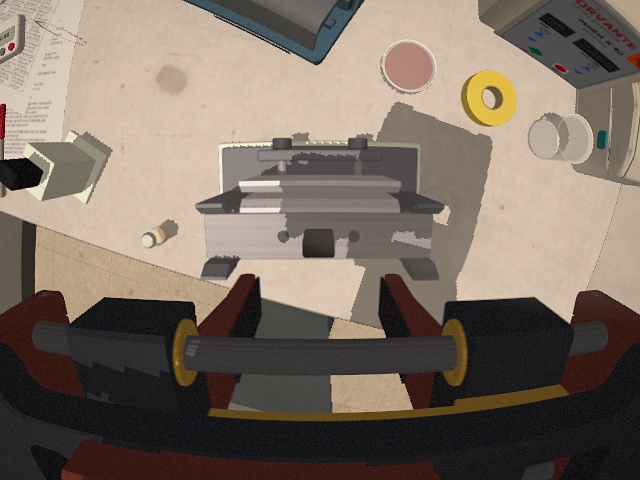

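View pics/s4.png

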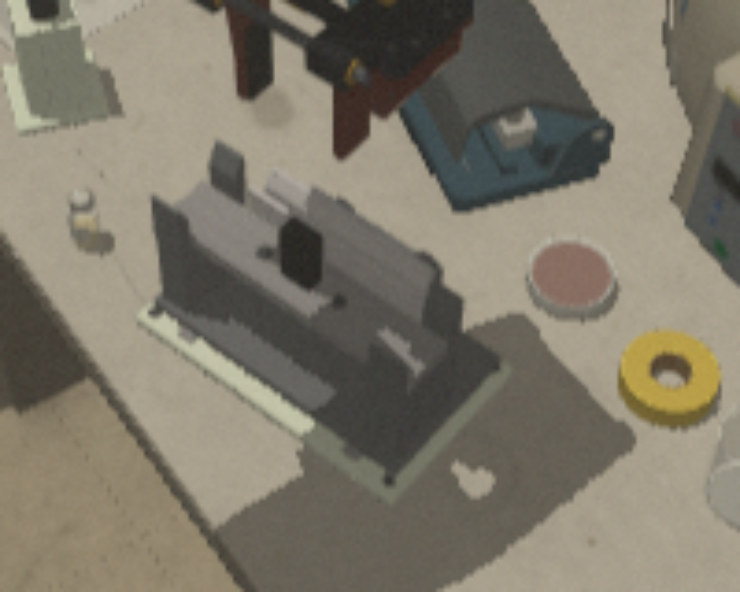

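The bar lies between the cheeks of both posts: in the wrist view its ends are at 203 and 434, with the cheeks just outside them. I'll re-measure the gap now, since the carriage may have shifted.

```bash
python3 - <<'E'
from cell import r
import cv2,pickle
c=r.capture("wrist"); pickle.dump(c,open("w5.pkl","wb"))
cv2.imwrite("pics/w5z.png",cv2.resize(c["pixels"][130:290,190:450,::-1],None,fx=3,fy=3,interpolation=cv2.INTER_CUBIC))
E
python3 nx.py
```

```text
t 11.57 tcp [450.3   6.3 237.6] yaw_y -73.96 tilt [ 0.  0. -1.] op 68.7 F [-0.3  0.3 -0.7] q [-0.01  0.14  1.99 -0.    1.01  1.28]
```

View pics/w5z.png

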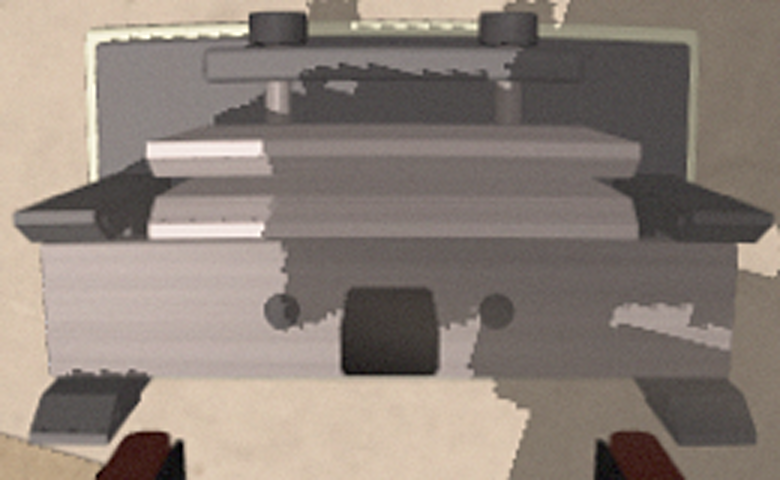

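Run:
```python
from h import *; import pickle
c=pickle.load(open("w5.pkl","rb")); k=3
ya=np.radians(16); ex=np.array([np.cos(ya),np.sin(ya),0]); ey=np.array([-ex[1],ex[0],0])
def P(x,y,z): return onz(wray(c,(x+.5)/k-.5+190,(y+.5)/k-.5+130),z)
for n,z,pts in (("front",112,[(148,239),(637,239)]),("rear",112,[(147,142),(640,142)]),("barfront",97,[(51,377),(732,377)]),("barrear",97,[(42,243),(737,243)]),("tabtop",142,[(341,374),(438,374)]),("rcheek",127,[(33,242),(755,242)]),("fcheek",127,[(28,443),(758,443)])):
    a,b=[P(x,y,z) for x,y in pts]; d=a-b; m=(a+b)/2
    print(n,a.round(1),b.round(1),'len %.1f ang %.2f'%(np.linalg.norm(d),np.degrees(np.arctan2(d[1],d[0]))),'mid',m.round(1),'ex %.1f ey %.1f'%(m@ex,m@ey))
print('seat est', np.array([452.6,4.5,0])@ex, np.array([452.6,4.5,0])@ey)
```

```text
front [456.4  73.9 112. ] [492.4 -51.1 112. ] len 130.0 ang 106.04 mid [474.4  11.4 112. ] ex 459.2 ey -119.8
rear [481.4  80.5 112. ] [517.2 -43.9 112. ] len 129.4 ang 106.06 mid [499.3  18.3 112. ] ex 485.0 ey -120.0
barfront [406.1  95.5  97. ] [461.  -95.8  97. ] len 199.1 ang 106.03 mid [ 4.335e+02 -2.000e-01  9.700e+01] ex 416.7 ey -119.6
barrear [444.1 106.4  97. ] [498.7 -83.7  97. ] len 197.8 ang 106.03 mid [471.4  11.4  97. ] ex 456.3 ey -119.0
tabtop [443.3  15.5 142. ] [449.8  -7.  142. ] len 23.4 ang 106.03 mid [446.5   4.3 142. ] ex 430.4 ey -119.0
rcheek [450.8 100.8 127. ] [502.1 -77.7 127. ] len 185.6 ang 106.05 mid [476.4  11.5 127. ] ex 461.1 ey -120.2
fcheek [396.8  91.3 127. ] [451.1 -97.9 127. ] len 196.8 ang 106.01 mid [423.9  -3.3 127. ] ex 406.6 ey -120.0
seat est 436.30741168285965 -120.4277896110514
```

Bar length reads 199 mm on the 97 mm plane at both edges, so it is level and seated. The gap mouth is near (486.7, 14.8), yaw 16°. Now the gauge.

```bash
python3 -m jog '0 0 -5 0 0 -2 87;0 0 -7.1 0 0 -2 87;0 0 -7.1 0 0 -2 87;0 0 -7.1 0 0 -2 87;0 0 -7.1 0 0 -2 87;0 0 -7.1 0 0 -2 87;0 0 -7.1 0 0 -2 87;0 0 -7.1 0 0 -2 87;0 0 -7.1 0 0 -2 87;0 0 -7.1 0 0 -2 87'
python3 -m jog '0 0 -7.1 0 0 -2 87;0 0 -7.1 0 0 -2 87;0 0 -7.1 0 0 -2 87;0 0 -7.1 0 0 -2 87;0 0 -7.1 0 0 -2 87;0 0 -7.1 0 0 0 87;0 0 -7.1 0 0 0 87;0 0 -7.1 0 0 0 87;0 0 -7.1 0 0 0 87;0 0 -7.1 0 0 0 87'
python3 nx.py 470 260 270 75
```

```text
t: 12.4
eef_pos: [449.5, 6.4, 255.7]
tcp_rot: [-2.309, -2.127, 0.004]
ft_force: [-0.3, 0.5, -0.1]
opening: 87.0
t: 13.23
eef_pos: [449.5, 6.4, 265.6]
tcp_rot: [-0.644, -3.071, 0.001]
ft_force: [-0.5, 0.1, -0.5]
opening: 86.9
t 13.23 tcp [449.5   6.4 265.6] yaw_y 66.30 tilt [ 0.003 -0.001 -1.   ] op 86.9 F [-0.5  0.1 -0.5] q [-0.01  0.11  1.96 -0.    1.08 -1.17]
shift tool [ 83.2 240.4  -4.4]
turn rotvec tool deg [-0.07 -0.21 -8.7 ] shift after turn [ 45.9 250.3  -4.4]
```

```bash
python3 -m jog '0 0 -6 0 0 0 87;0 0 -2.7 0 0 0 87;0 0 0 5 25 -2 87;0 0 0 7 38 -2 87;0 0 0 7 38 -2 87;0 0 0 7 38 -2 87;0 0 0 7 38 -2 87;0 0 0 7 38 -2 87;0 0 0 7 38 -2 87;0 0 0 9 36 0 87'
python3 -m jog '0 0 0 0 0 0 87;0 0 0 0 0 0 87'
python3 nx.py 470 300 280 75;python3 - <<'E'
from cell import r
import cv2,pickle
c=r.capture("wrist"); cv2.imwrite("pics/w6.png",c["pixels"][:,:,::-1]);pickle.dump(c,open("w6.pkl","wb"))
E
```

```text
t: 14.07
eef_pos: [472.5, 301.6, 279.8]
tcp_rot: [-0.419, -3.111, 0.003]
ft_force: [1.2, 0.3, 1.0]
opening: 87.2
t: 14.23
eef_pos: [472.0, 301.0, 279.1]
tcp_rot: [-0.414, -3.111, 0.004]
ft_force: [-0.3, -0.6, 0.3]
opening: 87.0
t 14.23 tcp [472.  301.  279.1] yaw_y 74.83 tilt [ 0.003 -0.003 -1.   ] op 87.0 F [-0.3 -0.6  0.3] q [ 0.55  0.27  1.72 -0.    1.16 -0.76]
shift tool [ 1.7 -1.5 -0.9]
turn rotvec tool deg [-0.17 -0.15 -0.17] shift after turn [ 1.7 -1.5 -0.9]
```

View pics/w6.png

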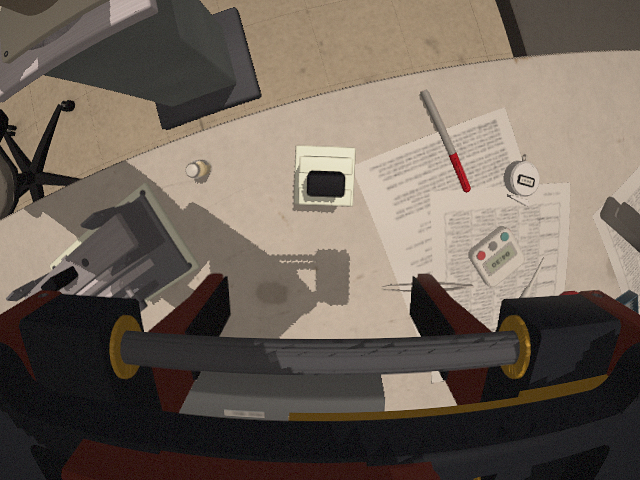

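Run:
```python
from h import *; import pickle
c=pickle.load(open("w6.pkl","rb"))
im=c["pixels"]; x0,y0=285,135
cv2.imwrite("pics/w6z.png",cv2.resize(im[y0:y0+85,x0:x0+85,::-1],None,fx=7,fy=7,interpolation=cv2.INTER_CUBIC))
m=(im[y0:y0+85,x0:x0+85].max(2)<60).astype(np.uint8)
n,l,st,ce=cv2.connectedComponentsWithStats(m); i=1+st[1:,4].argmax(); print(st[i],ce[i]+[x0,y0])
pts=np.argwhere(l==i)[:,::-1]+[x0,y0]; print(cv2.minAreaRect(pts.astype(np.float32)))
```

```text
[ 22  36  38  26 917] [325.32715376 183.52562704]
((325.5, 183.5), (25.0, 37.0), 90.0)
```

View pics/w6z.png

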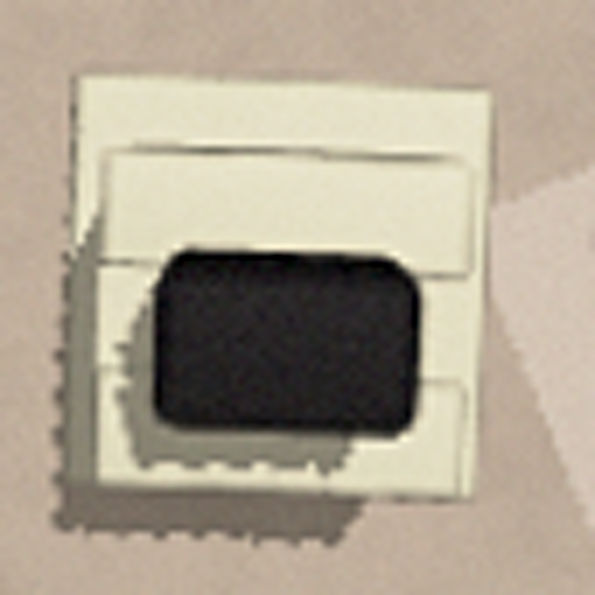

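Run:
```python
from h import *; import pickle
c=pickle.load(open("w6.pkl","rb")); k=7
print('nadir',wproj(c,np.array(c["xyz"])-[0.01,0,300]).round(0))
def P(x,y,z): return onz(wray(c,(x+.5)/k-.5+285,(y+.5)/k-.5+135),z)
for n,z,pts in (("handle top z135",135,[(158,250),(420,259),(417,437),(153,428)]),("foot?",6,[(78,75),(491,92),(470,498)]),("blocktop",90,[(97,372),(463,380),(462,497),(97,484)])):
    Q=np.array([P(x,y,z) for x,y in pts]); print(n,Q.round(1).tolist(),'mean',Q.mean(0).round(1))
    for i in range(len(Q)):
        d=Q[(i+1)%len(Q)]-Q[i]; print('  len %.1f ang %.1f'%(np.linalg.norm(d),np.degrees(np.arctan2(d[1],d[0]))))
```

```text
nadir [321. 153.]
handle top z135 [[420.7, 304.0, 135.0], [429.7, 333.4, 135.0], [450.1, 327.7, 135.0], [440.9, 297.8, 135.0]] mean [435.4 315.7 135. ]
  len 30.7 ang 73.0
  len 21.1 ang -15.6
  len 31.2 ang -107.1
  len 21.1 ang 163.0
foot? [[393.4, 293.0, 6.0], [413.9, 358.4, 6.0], [479.3, 337.8, 6.0]] mean [428.9 329.7   6. ]
  len 68.5 ang 72.6
  len 68.6 ang -17.5
  len 96.9 ang -152.5
blocktop [[436.1, 289.6, 90.0], [450.0, 337.1, 90.0], [465.5, 333.0, 90.0], [450.8, 285.4, 90.0]] mean [450.6 311.3  90. ]
  len 49.5 ang 73.7
  len 16.1 ang -14.9
  len 49.8 ang -107.2
  len 15.3 ang 164.3
```

```bash
python3 nx.py 435.5 315.5 200 72.8; python3 -m jog '0 0 2 0 0 0 87;0 0 0 15 4 0 87;0 0 0 19 4 20 87;0 0 0 5 -3 30 87;0 0 0 0 0 25 87;0 0 0 0 0 5 80;0 0 0 0 0 0 80'; python3 nx.py 435.5 315.5 97 72.8
```

```text
t 14.28 tcp [472.1 299.7 279.3] yaw_y 74.74 tilt [ 0.003 -0.003 -1.   ] op 86.8 F [ 0.3  0.4 -0. ] q [ 0.54  0.27  1.72 -0.    1.16 -0.76]
shift tool [39.2  5.9 79.4]
turn rotvec tool deg [-0.18 -0.14  1.94] shift after turn [39.6  4.3 79.3]
t: 14.87
eef_pos: [436.4, 314.2, 199.5]
tcp_rot: [-0.476, -3.102, 0.006]
ft_force: [0.2, 0.7, 0.5]
opening: 80.7
t 14.87 tcp [436.4 314.2 199.5] yaw_y 72.56 tilt [ 0.003 -0.004 -1.   ] op 80.7 F [0.2 0.7 0.5] q [ 0.6   0.33  1.84 -0.    0.98 -0.66]
shift tool [  0.9   1.4 102.5]
turn rotvec tool deg [-0.23 -0.17 -0.24] shift after turn [  1.2   1.  102.5]
```

```bash
python3 -m jog '-0.2 -0.2 -0.2 1 1 15 70;0 0 0 0 0 30 60;0 0 0 0 0 30 60;0 0 0 0 0 15 60;0 0 0 0 0 8 60;0 0 0 0 0 3 60;0 0 0 0 0 0 60'; python3 nx.py 435.5 315.5 97 72.8
```

```text
t: 15.45
eef_pos: [438.0, 317.7, 101.0]
tcp_rot: [0.469, 3.102, 0.005]
ft_force: [0.1, -0.2, 0.0]
opening: 59.9
t 15.45 tcp [438.  317.7 101. ] yaw_y 72.80 tilt [-0.004  0.004 -1.   ] op 59.9 F [ 0.1 -0.2  0. ] q [ 0.61  0.48  1.9  -0.    0.76 -0.66]
shift tool [ 1.8 -2.9  4. ]
turn rotvec tool deg [0.24 0.23 0.  ] shift after turn [ 1.7 -2.9  4. ]
```

```bash
python3 -m jog '0.2 0.2 0 0 0 0 60;0 0 0 0 0 0 60;0 0 0 0 0 0 60'; python3 nx.py 435.5 315.5 97 72.8
```

```text
t: 15.7
eef_pos: [438.0, 318.2, 101.6]
tcp_rot: [0.468, 3.105, 0.002]
ft_force: [-0.9, 0.1, 0.6]
opening: 59.5
t 15.70 tcp [438.  318.2 101.6] yaw_y 72.84 tilt [-0.001  0.002 -1.   ] op 59.5 F [-0.9  0.1  0.6] q [ 0.61  0.48  1.89 -0.    0.77 -0.66]
shift tool [ 1.6 -3.4  4.6]
turn rotvec tool deg [0.1  0.08 0.04] shift after turn [ 1.6 -3.4  4.6]
```

```bash
python3 -m jog '0.1 0.1 0 1.6 -3.2 4.4 60;0 0 0 0 0 0 60;0 0 0 0 0 0 60'; python3 nx.py 435.5 315.5 97 72.8;  python3 - <<'E'
from cell import r
import cv2,pickle
c=r.capture("wrist"); cv2.imwrite("pics/w7.png",c["pixels"][:,:,::-1])
E
```

```text
t: 15.95
eef_pos: [434.3, 314.9, 95.9]
tcp_rot: [-0.468, -3.104, 0.003]
ft_force: [-0.1, 0.3, 0.5]
opening: 60.2
t 15.95 tcp [434.3 314.9  95.9] yaw_y 72.85 tilt [ 0.002 -0.002 -1.   ] op 60.2 F [-0.1  0.3  0.5] q [ 0.6   0.48  1.9   0.    0.76 -0.67]
shift tool [-0.9  0.9 -1.1]
turn rotvec tool deg [-0.13 -0.12  0.05] shift after turn [-0.9  0.9 -1.1]
```

View pics/w7.png

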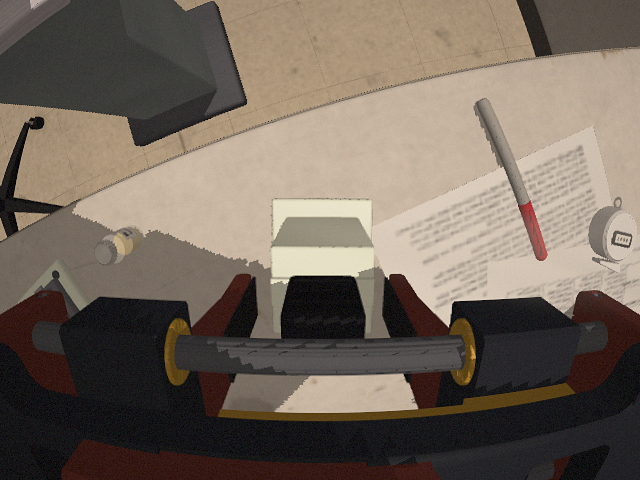

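The handle (columns 282–363) is centred between the fingers (257 and 387). Closing.

```bash
python3 -m jog '0 0 0 0 0 0 40;0 0 0 0 0 0 34;0 0 0 0 0 0 25;0 0 0 0 0 0 25;0 0 0 0 0 0 25;0 0 0 0 0 0 25' 55; python3 nx.py;  python3 -m jog '0 0 0 0 0 0 25;0 0 0 0 0 0 25'; python3 nx.py
```

```text
t: 16.5
eef_pos: [434.8, 315.2, 96.0]
tcp_rot: [-0.468, -3.105, 0.002]
ft_force: [0.2, -0.2, 0.2]
opening: 31.8
t 16.50 tcp [434.8 315.2  96. ] yaw_y 72.85 tilt [ 0.002 -0.002 -1.   ] op 31.8 F [ 0.2 -0.2  0.2] q [ 0.61  0.48  1.9   0.    0.76 -0.67]
t: 16.67
eef_pos: [434.7, 315.2, 96.0]
tcp_rot: [-0.468, -3.105, 0.002]
ft_force: [-0.1, 0.3, -0.6]
opening: 31.5
t 16.67 tcp [434.7 315.2  96. ] yaw_y 72.84 tilt [ 0.002 -0.002 -1.   ] op 31.5 F [-0.1  0.3 -0.6] q [ 0.6   0.48  1.9   0.    0.76 -0.67]
```

```bash
python3 -m jog '0 0 0 0 0 -3 25;0 0 0 0 0 -8 25;0 0 0 0 0 -15 25;0 0 0 0 0 -20 25;0 0 0 0 0 -25 25;0 0 0 0 0 -30 25;0 0 0 0 0 -30 25;0 0 0 0 0 -20 25;0 0 0 0 0 -12 25;0 0 0 0 0 -4 25'; python3 nx.py 486.7 14.8 260 106
```

```text
t: 17.5
eef_pos: [436.0, 315.9, 266.1]
tcp_rot: [0.468, 3.105, 0.003]
ft_force: [-0.2, 0.3, -1.7]
opening: 32.2
t 17.50 tcp [436.  315.9 266.1] yaw_y 72.84 tilt [-0.001  0.002 -1.   ] op 32.2 F [-0.2  0.3 -1.7] q [ 0.6   0.24  1.78  0.    1.11 -0.67]
shift tool [-137.3 -272.8    5.8]
turn rotvec tool deg [  0.08   0.09 -33.16] shift after turn [  34.2 -303.4    6.1]
```

```bash
python3 -m jog '0 0 -5 0 0 0 25;0 0 -7 0 0 0 25;0 0 -7 0 0 0 25;0 0 -7 0 0 0 25;0 0 -5 0 0 0 25;0 0 -2.1 0 0 0 25;0 0 0 3 -20 0 25;0 0 0 4 -30 0 25;0 0 0 4 -38 0 25;0 0 0 4 -38 0 25'; python3 -m jog '0 0 0 4 -38 0 25;0 0 0 4 -38 0 25;0 0 0 4 -38 0 25;0 0 0 4 -30 0 25;0 0 0 3 -22 0 25;0 0 0 0 -8 0 25;0 0 0 0 0 0 25;0 0 0 0 0 0 25';python3 nx.py 486.7 14.8 260 106
python3 - <<'E'
from cell import r
import cv2,pickle
c=r.capture("wrist"); cv2.imwrite("pics/w8.png",c["pixels"][:,:,::-1]);pickle.dump(c,open("w8.pkl","wb"))
E
```

```text
t: 18.33
eef_pos: [454.6, 188.9, 262.4]
tcp_rot: [0.438, -3.107, 0.002]
ft_force: [1.4, 0.3, -0.8]
opening: 31.7
t: 19.0
eef_pos: [484.5, 17.8, 262.9]
tcp_rot: [0.434, -3.108, 0.0]
ft_force: [0.3, 0.7, -2.2]
opening: 31.7
t 19.00 tcp [484.5  17.8 262.9] yaw_y 105.88 tilt [ 0.003  0.    -1.   ] op 31.7 F [ 0.3  0.7 -2.2] q [ 0.01  0.17  1.89 -0.    1.09 -1.84]
shift tool [-1.3 -3.5  2.9]
turn rotvec tool deg [ 0.01 -0.18 -0.12] shift after turn [-1.3 -3.5  2.9]
```

View pics/w8.png

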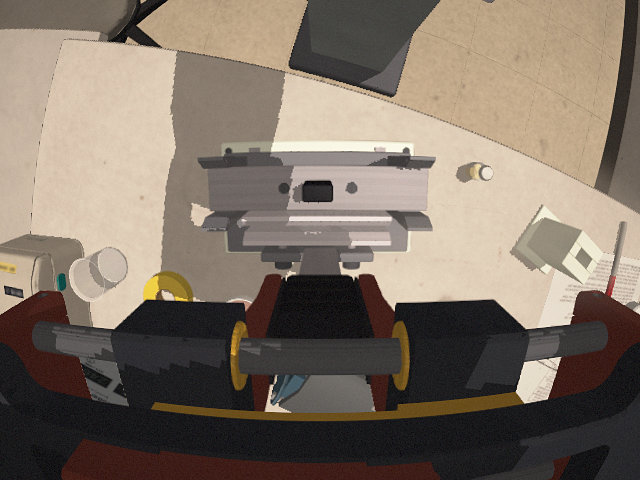

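Run:
```python
import cv2
im=cv2.imread("pics/w8.png")
cv2.imwrite("pics/w8z.png",cv2.resize(im[140:290,190:445],None,fx=3,fy=3,interpolation=cv2.INTER_CUBIC))
```

```text
(no output)
```

View pics/w8z.png

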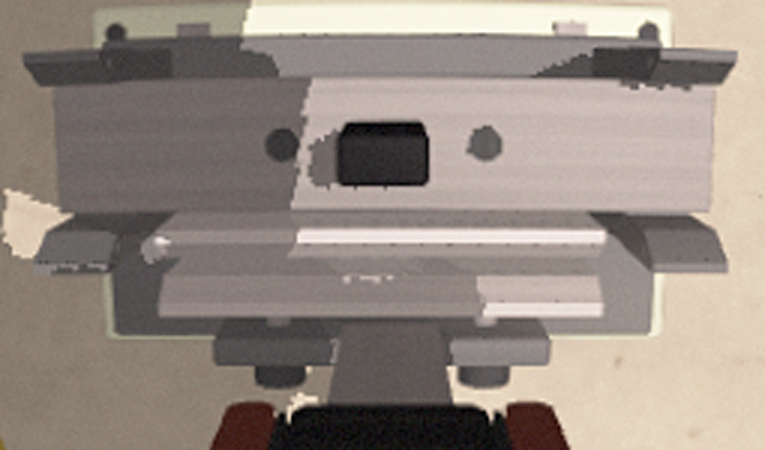

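Run:
```python
from h import *; import pickle
c=pickle.load(open("w8.pkl","rb")); k=3
ya=np.radians(16); ex=np.array([np.cos(ya),np.sin(ya),0]); ey=np.array([-ex[1],ex[0],0])
def P(x,y,z): return onz(wray(c,(x+.5)/k-.5+190,(y+.5)/k-.5+140),z)
for n,z,pts in (("front",112,[(160,230),(604,229)]),("rear",112,[(160,316),(602,316)]),("barfront",97,[(53,80),(715,80)]),("barrear",97,[(58,211),(710,211)]),("tip",176.9,[(337,321),(441,321)]),("fcheek",127,[(22,52),(740,52)])):
    a,b=[P(x,y,z) for x,y in pts]; d=b-a; m=(a+b)/2
    print(n,'len %.1f ang %.2f'%(np.linalg.norm(d),np.degrees(np.arctan2(d[1],d[0]))),'mid',m.round(1),'ex %.1f ey %.1f'%(m@ex,m@ey))
t=np.array([484.5,17.8,0]);print('tcp',t@ex,t@ey)
```

```text
front len 128.0 ang 105.99 mid [474.3  11.9 112. ] ex 459.2 ey -119.3
rear len 129.6 ang 105.87 mid [499.1  18.6 112. ] ex 484.9 ey -119.7
barfront len 199.1 ang 105.84 mid [4.321e+02 4.000e-01 9.700e+01] ex 415.5 ey -118.7
barrear len 199.4 ang 105.86 mid [470.7  11.3  97. ] ex 455.6 ey -118.8
tip len 23.9 ang 105.87 mid [483.8  16.8 176.9] ex 469.7 ey -117.2
fcheek len 196.8 ang 105.81 mid [423.7  -2.8 127. ] ex 406.5 ey -119.5
tcp 470.6376366156581 -116.435840705634
```

Run:
```python
import cv2,numpy as np
im=cv2.imread("pics/w8.png")[205:285,270:370]
im=np.clip((im.astype(float)-70)*2.2,0,255).astype(np.uint8)
cv2.imwrite("pics/w8zz.png",cv2.resize(im,None,fx=7,fy=7,interpolation=cv2.INTER_CUBIC))
from h import *; import pickle
c=pickle.load(open("w8.pkl","rb"))
t=np.array([484.5,17.8,0]);ya=np.radians(16); ex=np.array([np.cos(ya),np.sin(ya),0]); ey=np.array([-ex[1],ex[0],0])
for z in (177,257):
  for a,b in((-1.5,-11),(-1.5,11),(1.5,-11),(1.5,11)): print(z,a,b,((wproj(c,t+a*ex+b*ey+[0,0,z])-[270,205])*7).round(0))
```

```text
177 -1.5 -11 [242. 286.]
177 -1.5 11 [465. 286.]
177 1.5 -11 [242. 316.]
177 1.5 11 [465. 315.]
257 -1.5 -11 [197. 573.]
257 -1.5 11 [516. 572.]
257 1.5 -11 [198. 613.]
257 1.5 11 [515. 613.]
```

View pics/w8zz.png

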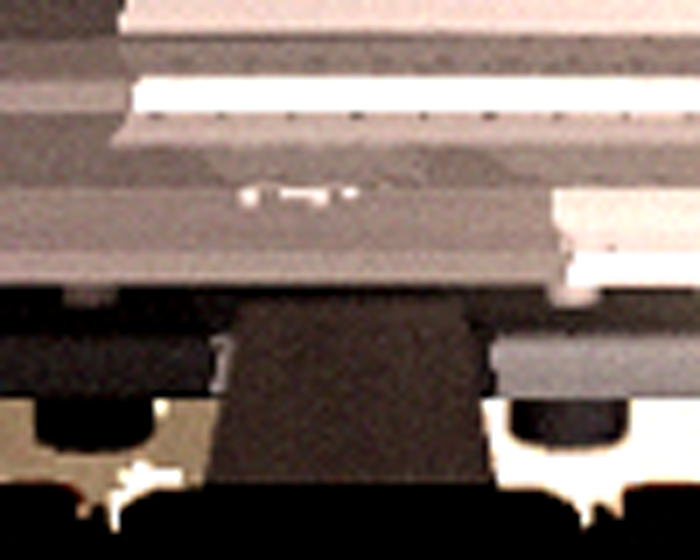

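```bash
python3 -m jog '0 0 -0.1 -0.6 -3 8 25;0 0 0 0 0 20 25;0 0 0 0 0 15 25;0 0 0 0 0 5 25;0 0 0 0 0 0 25;0 0 0 0 0 0 25';python3 nx.py 486.7 14.8 210 106
python3 - <<'E'
from cell import r
import cv2,pickle
c=r.capture("wrist"); cv2.imwrite("pics/w9.png",c["pixels"][:,:,::-1]);pickle.dump(c,open("w9.pkl","wb"))
im=c["pixels"][190:290,190:450,::-1]
cv2.imwrite("pics/w9z.png",cv2.resize(im,None,fx=3,fy=3,interpolation=cv2.INTER_CUBIC))
c=r.capture("scene")
cv2.imwrite("pics/s9z.png",cv2.resize(c["pixels"][210:340,250:410,::-1],None,fx=4.5,fy=4.5,interpolation=cv2.INTER_CUBIC))
E
```

```text
t: 19.55
eef_pos: [486.1, 15.4, 215.2]
tcp_rot: [0.44, -3.108, 0.001]
ft_force: [0.6, -0.3, -1.2]
opening: 32.0
t 19.55 tcp [486.1  15.4 215.2] yaw_y 106.11 tilt [ 0.003 -0.    -1.   ] op 32.0 F [ 0.6 -0.3 -1.2] q [ 0.01  0.23  1.93 -0.    0.98 -1.84]
shift tool [-0.4 -0.7  5.2]
turn rotvec tool deg [-0.02 -0.17  0.11] shift after turn [-0.4 -0.7  5.2]
```

View pics/w9z.png

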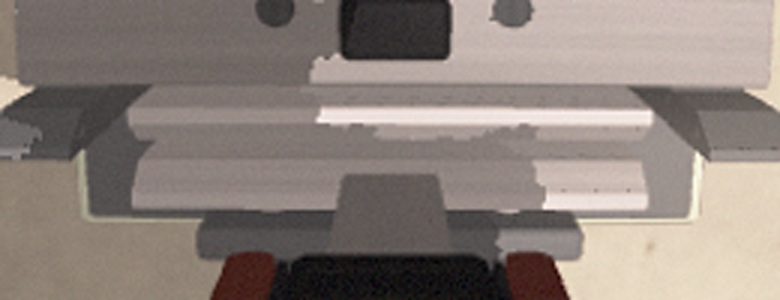

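View pics/s9z.png

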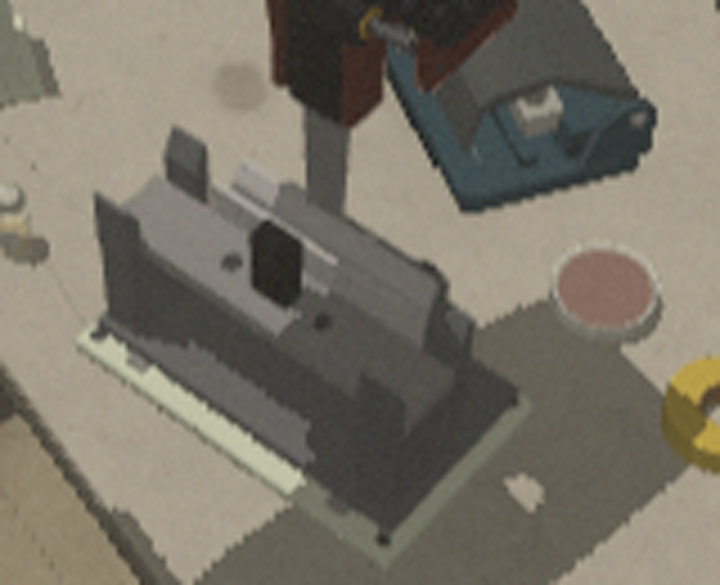

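Run:
```python
from h import *; import pickle
c=pickle.load(open("w9.pkl","rb")); k=3
ya=np.radians(16); ex=np.array([np.cos(ya),np.sin(ya),0]); ey=np.array([-ex[1],ex[0],0])
def P(x,y,z): return onz(wray(c,(x+.5)/k-.5+190,(y+.5)/k-.5+190),z)
for n,z,pts in (("front",112,[(130,106),(653,107)]),("rear",112,[(133,209),(648,209)]),("tip",129.2,[(340,175),(438,175)]),("tip128",128,[(340,175),(438,175)])):
    a,b=[P(x,y,z) for x,y in pts]; d=b-a; m=(a+b)/2
    print(n,'len %.1f ang %.2f'%(np.linalg.norm(d),np.degrees(np.arctan2(d[1],d[0]))),'mid',m.round(1),'ex %.1f ey %.1f'%(m@ex,m@ey))
t=np.array([486.1,15.4,0]);print('tcp',t@ex,t@ey)
```

```text
front len 129.1 ang 106.00 mid [473.8  11.6 112. ] ex 458.7 ey -119.5
rear len 130.0 ang 106.10 mid [499.2  18.6 112. ] ex 485.0 ey -119.7
tip len 22.5 ang 106.11 mid [486.4  14.6 129.2] ex 471.6 ey -120.1
tip128 len 22.7 ang 106.11 mid [486.7  14.7 128. ] ex 471.9 ey -120.1
tcp 471.51412567519867 -119.1838885451932
```

```bash
python3 -m jog '0 -0.15 0 0.9 0 5 25;0 0 0 0 0 6 25;0 0 0 0 0 6 25;0 0 0 0 0 3 25;0 0 0 0 0 0 25';python3 nx.py 486.7 14.8 190 106;python3 -m jog '0 0 0 0 0 4 25;0 0 0 0 0 4 25;0 0 0 0 0 3 25;0 0 0 0 0 0 25';python3 nx.py 486.7 14.8 180 106
```

```text
t: 20.07
eef_pos: [484.6, 14.5, 194.3]
tcp_rot: [0.438, -3.109, 0.0]
ft_force: [-0.4, 1.0, -0.7]
opening: 31.8
t 20.07 tcp [484.6  14.5 194.3] yaw_y 106.04 tilt [ 0.001 -0.    -1.   ] op 31.8 F [-0.4  1.  -0.7] q [ 0.01  0.26  1.96 -0.    0.93 -1.84]
shift tool [-2.1 -0.3  4.3]
turn rotvec tool deg [-0.   -0.08  0.04] shift after turn [-2.1 -0.3  4.3]
t: 20.4
eef_pos: [484.8, 14.5, 183.5]
tcp_rot: [0.438, -3.11, 0.001]
ft_force: [-0.1, -0.4, -1.4]
opening: 31.4
t 20.40 tcp [484.8  14.5 183.5] yaw_y 106.04 tilt [ 0.001 -0.    -1.   ] op 31.4 F [-0.1 -0.4 -1.4] q [ 0.01  0.27  1.96 -0.    0.9  -1.84]
shift tool [-1.9 -0.2  3.5]
turn rotvec tool deg [-0.01 -0.05  0.04] shift after turn [-1.9 -0.2  3.5]
```

The tip should be about 14 mm below the plate tops, with no side force. I'll check by eye and carry on.

```bash
python3 - <<'E'
from cell import r
import cv2,pickle
c=r.capture("wrist"); im=c["pixels"][190:290,190:450,::-1]
cv2.imwrite("pics/w10z.png",cv2.resize(im,None,fx=3,fy=3,interpolation=cv2.INTER_CUBIC))
E
python3 -m jog '0 0 0 0 0 3 25;0 0 0 0 0 3 25;0 0 0 0 0 3 25;0 0 0 0 0 0 25';python3 nx.py 486.7 14.8 180 106
```

```text
t: 20.78
eef_pos: [484.8, 14.5, 174.6]
tcp_rot: [0.438, -3.11, 0.001]
ft_force: [0.0, -0.3, -1.5]
opening: 31.8
t 20.78 tcp [484.8  14.5 174.6] yaw_y 106.05 tilt [ 0.001 -0.    -1.   ] op 31.8 F [ 0.  -0.3 -1.5] q [ 0.01  0.29  1.97 -0.    0.88 -1.84]
shift tool [-1.9 -0.2 -5.4]
turn rotvec tool deg [-0.02 -0.04  0.05] shift after turn [-1.9 -0.2 -5.4]
```

View pics/w10z.png

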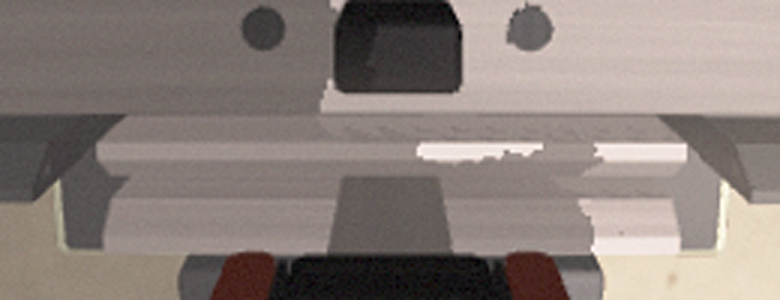

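The blade enters the dark gap at row 178, between the front plate's strip (145–175) and the rear plate (197–250). I'll carry on down in small steps.

```bash
python3 -m jog '0 0 0 0 0 2 25;0 0 0 0 0 2 25;0 0 0 0 0 2 25;0 0 0 0 0 0 25'; python3 -m jog '0 0 0 0 0 2 25;0 0 0 0 0 2 25;0 0 0 0 0 0 25;0 0 0 0 0 0 25';python3 nx.py
```

```text
t: 21.12
eef_pos: [485.1, 14.5, 168.8]
tcp_rot: [0.438, -3.111, 0.001]
ft_force: [-0.4, 0.9, -1.8]
opening: 31.2
t: 21.45
eef_pos: [485.2, 14.5, 165.1]
tcp_rot: [-0.438, 3.111, -0.001]
ft_force: [0.2, 0.5, -1.1]
opening: 31.5
t 21.45 tcp [485.2  14.5 165.1] yaw_y 106.04 tilt [-0. -0. -1.] op 31.5 F [ 0.2  0.5 -1.1] q [ 0.01  0.3   1.98 -0.    0.86 -1.84]
```

```bash
for i in 1 2 3 4; do python3 -m jog '0 0 0 0 0 1 25;0 0 0 0 0 1 25;0 0 0 0 0 0 25' | egrep 'eef|force'; done
```

```text
eef_pos: [485.3, 14.5, 163.1]
ft_force: [0.8, 0.2, -1.2]
eef_pos: [485.3, 14.5, 161.1]
ft_force: [1.0, -0.8, -1.1]
eef_pos: [485.3, 14.5, 159.1]
ft_force: [-0.2, -0.3, -1.4]
eef_pos: [485.2, 14.5, 157.1]
ft_force: [0.2, 0.7, -1.3]
```

```bash
for i in 1 2 3 4; do python3 -m jog '0 0 0 0 0 1 25;0 0 0 0 0 1 25;0 0 0 0 0 0 25' | egrep 'eef|force'; done
```

```text
eef_pos: [485.1, 14.5, 155.0]
ft_force: [1.4, 0.7, -1.3]
eef_pos: [485.1, 14.5, 153.0]
ft_force: [0.3, -0.2, -1.4]
eef_pos: [485.1, 14.5, 151.0]
ft_force: [-0.4, -0.0, -1.6]
eef_pos: [485.2, 14.5, 149.0]
ft_force: [-0.9, -0.0, -1.0]
```

```bash
for i in 1 2 3 4 5; do python3 -m jog '0 0 0 0 0 1 25;0 0 0 0 0 1 25;0 0 0 0 0 0 25' | egrep 'eef|force'; done
```

```text
eef_pos: [485.2, 14.5, 147.0]
ft_force: [0.0, -0.4, -1.3]
eef_pos: [485.2, 14.5, 145.0]
ft_force: [-0.2, -0.6, -2.2]
eef_pos: [485.2, 14.5, 143.0]
ft_force: [0.3, -0.6, -0.1]
eef_pos: [485.2, 14.5, 141.0]
ft_force: [-1.5, -0.3, 0.5]
eef_pos: [485.2, 14.5, 139.0]
ft_force: [-0.6, -0.3, -0.6]
```

```bash
for i in 1 2 3 4 5; do python3 -m jog '0 0 0 0 0 1 25;0 0 0 0 0 0 25' | egrep 'eef|force'; done
```

```text
eef_pos: [485.3, 14.5, 138.1]
ft_force: [-0.1, 0.1, -0.6]
eef_pos: [485.3, 14.5, 137.1]
ft_force: [-0.4, -0.0, -1.3]
eef_pos: [485.3, 14.5, 136.1]
ft_force: [0.7, -0.6, -0.9]
eef_pos: [485.3, 14.5, 135.1]
ft_force: [0.4, -0.9, -0.1]
eef_pos: [485.2, 14.5, 134.1]
ft_force: [0.1, -0.4, -1.4]
```

```bash
for i in 1 2 3 4 5; do python3 -m jog '0 0 0 0 0 1 25;0 0 0 0 0 0 25' | egrep 'eef|force'; done;  python3 - <<'E'
from cell import r
import cv2,pickle
c=r.capture("wrist"); cv2.imwrite("pics/w11.png",c["pixels"][:,:,::-1])
c=r.capture("scene")
cv2.imwrite("pics/s11z.png",cv2.resize(c["pixels"][210:340,250:410,::-1],None,fx=4.5,fy=4.5,interpolation=cv2.INTER_CUBIC))
E
```

```text
eef_pos: [485.2, 14.5, 133.1]
ft_force: [0.3, -0.8, 0.0]
eef_pos: [485.2, 14.5, 132.1]
ft_force: [-0.3, -0.4, -0.2]
eef_pos: [485.2, 14.5, 131.1]
ft_force: [0.6, 0.0, -0.3]
eef_pos: [485.2, 14.5, 130.1]
ft_force: [0.2, 0.1, 0.3]
eef_pos: [485.3, 14.5, 129.2]
ft_force: [-0.7, 0.5, 0.2]
```

View pics/w11.png

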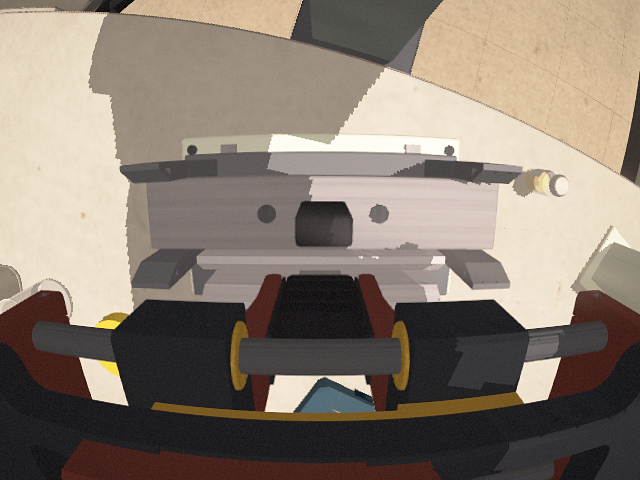

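View pics/s11z.png

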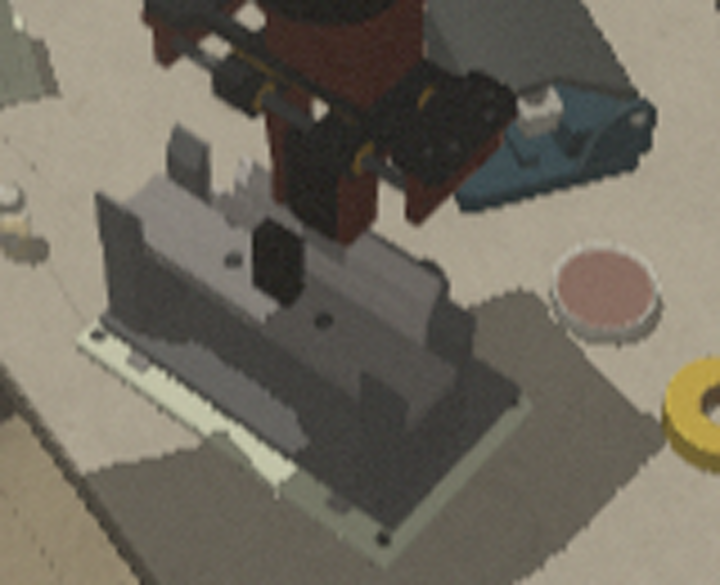

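```bash
for i in 1 2 3 4; do python3 -m jog '0 0 0 0 0 0.7 25;0 0 0 0 0 0 25;0 0 0 0 0 0 25' | egrep 'eef|force'; done
```

```text
eef_pos: [485.5, 14.5, 128.7]
ft_force: [-0.6, -0.3, 3.7]
eef_pos: [485.7, 14.5, 128.2]
ft_force: [-0.1, 0.1, 4.6]
eef_pos: [485.7, 14.5, 127.7]
ft_force: [-0.8, -0.6, 8.3]
eef_pos: [485.7, 14.5, 127.2]
ft_force: [-3.4, -0.1, 10.2]
```

```bash
python3 -m jog '0 0 0 0 0 0.5 25;0 0 0 0 0 0 25;0 0 0 0 0 0 25' | egrep 'eef|force'; for i in 1 2 3; do python3 -m jog '0 0 0 0 0 0 25;0 0 0 0 0 0 25'| egrep 'eef|force';done; python3 nx.py
```

```text
eef_pos: [485.8, 14.5, 126.9]
ft_force: [-2.9, 1.1, 13.1]
eef_pos: [485.8, 14.5, 126.9]
ft_force: [-3.3, -0.2, 14.2]
eef_pos: [485.7, 14.4, 126.9]
ft_force: [-3.2, -0.3, 13.2]
eef_pos: [485.7, 14.5, 126.9]
ft_force: [-3.2, 0.1, 13.2]
t 28.22 tcp [485.7  14.5 126.9] yaw_y 106.04 tilt [-0.001 -0.001 -1.   ] op 31.7 F [-3.2  0.1 13.2] q [ 0.01  0.37  2.   -0.    0.77 -1.84]
```

Run:
```python
from cell import r
import cv2,pickle
c=r.capture("wrist"); im=c["pixels"][130:310,100:540,::-1]
cv2.imwrite("pics/w12z.png",cv2.resize(im,None,fx=1.8,fy=1.8,interpolation=cv2.INTER_CUBIC))
c=r.capture("scene")
cv2.imwrite("pics/s12z.png",cv2.resize(c["pixels"][160:340,200:420,::-1],None,fx=3.3,fy=3.3,interpolation=cv2.INTER_CUBIC))
print(r.get_state()["ft_force"],r.get_state()["moment"])
```

```text
[-3.72632069 -0.43163706 13.88899866] [ 0.04785772  0.58133753 -0.01434977]
```

View pics/w12z.png

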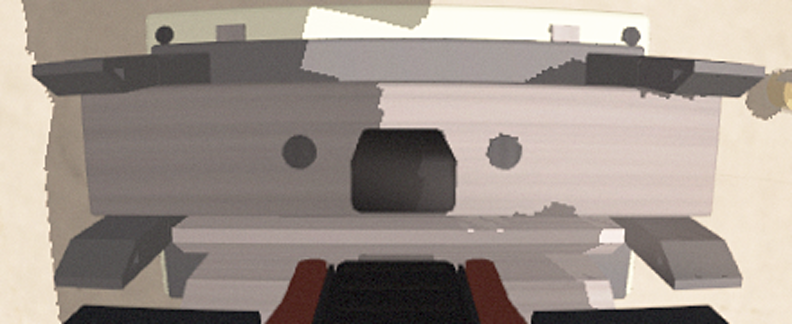

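View pics/s12z.png

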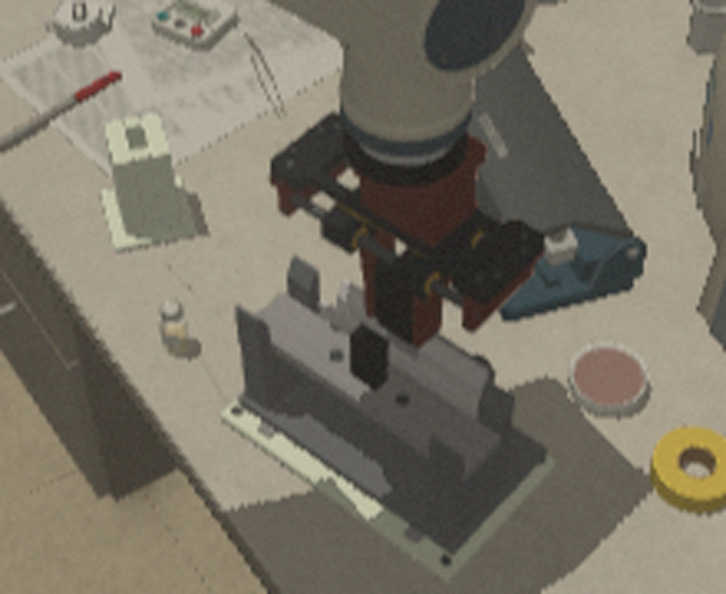

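The front plate now touches the bar's rear edge (row 215), the bar is still in both notches, and the readings are steady. Handing in.

```bash
python3 -c "
from cell import r
print(r.finish_job())"
```

```text
the job is handed in; nothing more can be done
None
```

I laid the retaining bar in both notches and let go of it. Then I lifted the gauge and slid it into the gap, and handed the job in at about 28 s while still holding it by the handle. No verdict was reported.

- **Bar:** it stopped within about 0.2 mm of the seated height I expected. After release it measured 198–199 mm long at the seated level and parallel to the plates, and it still lay in both notches at the end.
- **Gauge:** the tip is about 71 mm below the plate tops, inside the 35–75 mm range, and upright to about 0.1°. The wrist force held steady over the last half second at 13–14 N upward, a push of about 15 N including the gauge's weight. In the last view the front plate was up against the bar, so the gauge should be bearing on both plates.
- **Bystanders:** I kept clear of the other things, and those visible in the last pictures looked undisturbed.

**Less certain:** a side force of about 3 N towards the front remained at the end, so the gauge probably bears a little harder on the rear plate. I couldn't read the force on each plate directly; assuming friction of at least 0.15, it should be below the 45 N limit.

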